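# Sort the small labware into its holders

## Task

Put the small labware away where each kind belongs: the two capped vials in the two wells of the vial block, one in each, the porcelain crucible in the middle of the round dish, and the glass weighing bottle in the square tray. Everything must stand upright and flat on the floor of its holder, released. Knock nothing over, and leave the stir bar and the timer where they lie.

Things in the scene. Friction and masses are not known exactly. Their poses are not given: they have to be found in the camera images.
- vial_a: Vial holding a little pinkish sample. Screw-capped glass sample vial, upright: a 23 mm dia. cylinder 46 mm tall (glass body to z = 28 mm, black cap of the same width from 30 to 46 mm), about 20 g. Origin at the centre of its underside, z up. Either vial may go in either well.
- vial_b: Vial holding a little yellowish sample. Screw-capped glass sample vial, upright: a 23 mm dia. cylinder 46 mm tall (glass body to z = 28 mm, black cap of the same width from 30 to 46 mm), about 20 g. Origin at the centre of its underside, z up. Either vial may go in either well.
- crucible: Open white porcelain crucible, upright: cone, 24 mm dia. at the foot, widening to 42 mm at the rim, 36 mm tall, about 30 g. Origin at the centre of its underside, z up. Best gripped across the outside near the rim.
- weighing_bottle: Clear glass weighing bottle with pale powder and a knobbed lid that stays on, upright: body 34 mm dia. to z = 34 mm, lid rim 37 mm dia. from 34 to 42 mm, knob 16 mm dia. on top to 51 mm; about 35 g. Origin at the centre of its underside, z up.
- vial_block: Vial holder, fixed to the bench: grey plastic block 100 x 50 x 14 mm (its x, y, z) with two round flat-bottomed wells 39 mm wide, centred at x = -25 and +25 mm, y = 0; well floor at z = 4 mm, rim at 14 mm. Origin at the centre of the underside. Its long side (x) runs roughly away from the robot.
- round_dish: Crucible dish, fixed to the bench: round shallow white porcelain dish, 68 mm dia. at the foot, 76 mm at the rim, 11 mm high, wall 3 mm; flat floor at z = 4 mm, about 60 mm across. Origin at the centre of the underside.
- square_tray: Weighing-bottle tray, fixed to the bench: square open steel tray, outside 66 x 66 mm, 12 mm high, wall 3 mm (inside 60 x 60 mm), floor at z = 3 mm. Origin at the centre of the underside; its sides run along its x and y.
- stir_bar: Bystander: white stir bar lying among the things, 8 x 28 x 8 mm, long along its y. Origin at the centre of the underside. Stays where it is.
- timer: Bystander: flat bench timer, 62 x 62 x 18 mm, beyond the holders. Origin at the centre of the underside. Stays where it is.
- stand_rod (a point): Obstacle, at bench height: foot of the glass burette, a fixed upright 14 mm dia. and 0.7 m tall, just behind the work. A second upright stands 56 mm beyond it (+x), a wooden one (0.72 m) 16 mm nearer the robot and 123 mm to the right (-y), more rods and clamps (0.47 to 0.6 m up) right of that, up to 0.3 m away. Keep wrist and gripper clear: come to the work, and travel between things and holders, on the robot's side of them. Base plates 15 mm high.
Mind the look-alikes: they are no part of the job. Leave any red or yellow look-alike of the weighing_bottle alone.

How it is judged:
At the end, for the whole second after the job is handed in: A vial on the floor of each well (within 9 mm of its centre along each block axis, either way round), the crucible on the dish floor (within 16 mm of centre), the weighing bottle on the tray floor (within 12 mm in x and y); each within 3 mm of floor height, tilt under 0.1 rad, at rest (((x of vial_a in the frame of vial_block between 0.016 and 0.034 m and y of vial_a in the frame of vial_block between -0.009 and 0.009 m and z of vial_a in the frame of vial_block between 0.001 and 0.007 m and x of vial_b in the frame of vial_block between -0.034 and -0.016 m and y of vial_b in the frame of vial_block between -0.009 and 0.009 m and z of vial_b in the frame of vial_block between 0.001 and 0.007 m) or (x of vial_a in the frame of vial_block between -0.034 and -0.016 m and y of vial_a in the frame of vial_block between -0.009 and 0.009 m and z of vial_a in the frame of vial_block between 0.001 and 0.007 m and x of vial_b in the frame of vial_block between 0.016 and 0.034 m and y of vial_b in the frame of vial_block between -0.009 and 0.009 m and z of vial_b in the frame of vial_block between 0.001 and 0.007 m)) and horizontal distance between crucible and round_dish below 0.016 m and z of crucible in the frame of round_dish between 0.001 and 0.007 m and x of weighing_bottle in the frame of square_tray between -0.012 and 0.012 m and y of weighing_bottle in the frame of square_tray between -0.012 and 0.012 m and z of weighing_bottle in the frame of square_tray between 0.0005 and 0.006 m and angle between each of vial_a, vial_b, crucible, weighing_bottle's own z axis and vertical below 0.1 rad and linear speed of each of vial_a, vial_b, crucible, weighing_bottle below 0.02 m/s and angular speed of each of vial_a, vial_b, crucible, weighing_bottle below 0.3 rad/s); the robot touches nothing.
It fails at once if a vial, the crucible or the weighing bottle is tipped over (angle between any of vial_a, vial_b, crucible, weighing_bottle's own z axis and vertical above 0.7 rad).
It fails at once if the stir bar moved more than 25 mm from its start (distance of stir_bar from where it was at the start of the episode above 0.025 m).
It fails at once if the timer moved more than 25 mm from its start (distance of timer from where it was at the start of the episode above 0.025 m).
It also fails if it takes over 112 s, if anything falls off the work surface, if the arm or the gripper's body presses on something with over 40 N, if the wrist force passes 120 N, or if a joint passes its speed limit or range.

## Robot

A 7-joint arm with a two-finger parallel gripper is mounted at the origin on a cart in front of the work surface, level with it; the furniture and walls round the work are solid. World frame = base frame: x ahead of the robot, y to its left, z up, the work surface at z = 0. Lengths are in m, angles in rad, forces in N, time in s.
With the tool pointing down it reaches from about 0.425 to 0.875 m from the base axis. Payload 9.9 kg.
Tool frame: the origin (TCP) lies at the very end of the fingers, on their centre line; the grasp point (between the pads) lies 19 mm behind it; z points along the fingers, y is the direction in which the jaws open and shut (so a half turn about z gives the same grasp; the last joint's range is limited). The gripper opens to 85 mm and grips with 20 to 120 N. Pads are 22 mm wide; open, the fingers measure 114 mm over their backs; the gripper's body (76 mm by 85 mm) begins 54 mm behind the grasp point. The pads swing forward as they close: fully open they stand 13 mm farther back than shut.
Start: joints at [1.02, 0.576, 0.025, 1.437, -0.015, 1.129, -0.057], TCP at [0.304, -0.603, 0.231] pointing down, gripper open.
Joint ranges: [-2.76, 2.76], [-0.34, 2.15], [-1.52, 1.57], [0.19, 2.46], [-1.09, 4.23], [0.17, 1.99], [-2.82, 2.82]. Speed limits (rad/s): [2.22, 2.22, 3.01, 3.01, 3.14, 3.14, 3.14].

## Interface

Orientations are given as a unit quaternion [w, x, y, z].
In Python, from rig import manip, imaging gives the robot as it stands.
- The arm moves only by the tool apply_moves, never from a script. Its argument "motion" is a list of rows, each an object with "xyz": the shift along the tool's x, y, z in m, a list of three; "twist": the turn about the tool's z in degrees; "gripper": the gripper command: -1 is fully open, 1 is shut, values between are in proportion. A call has 1 to 12 rows; each row is the pose to reach, as a shift and turn from the pose measured when the call began, along the tool's axes at that moment; what a row does not reach only later rows make up. A row lasts 1/12 s, in which the tool goes at most 41.7 mm and 7.16 degrees, less where a joint would pass 70% of its speed; a pose out of reach is approached as far as the arm can. A call with a gripper value outside its range is refused whole. The fingers move at their own pace and stop on an object; "squeeze" is the grip in N (left out, the last holds). Time passes only in rows, so rows that repeat a pose let the fingers close. It gives the time, the measured TCP pose, the force and the opening at its end, in the units of the state.
- manip.get_state(): the state, without advancing time (a new reading comes with each control period).
- imaging.snapshot(name): name is "scene" or "top"; returns the picture (400x640x3 uint8, red, green, blue); there is no depth.
- imaging.camera_model(name): a dict with "camera_matrix" (3x3 intrinsics, pixels), "T" (4x4, takes a point from camera to world coordinates). Camera axes: x right, y down, z forward; pixel columns grow to the right and rows downward; lengths in m; the calibration is good to about 2 mm. A picture is of the moment at which its call begins. camera_model takes no time and is no camera call.
- manip.job_done(): hands the job in, once; it reports no verdict.
The state is a dict: "t": time; "joints": joint angles; "joint_velocities": joint speeds; "tau": joint torques, N m; "position": TCP position; "ee_rot": TCP orientation; "contact_force": force on the tool from outside, world axes, zero at the start; "torque": the same for the moment, N m; "grip_width": finger opening in m.
Only numpy, scipy, OpenCV 4.12 (cv2) and the standard library are available. Lean on these libraries where they do the work, as an engineer would, in place of code of your own. Each camera call takes 0.05 s, during which the arm holds its last target.

## Working session

There is one attempt and no reset: what is moved stays moved. The work goes in short steps, Python scripts to look and compute and a tool call to move; the robot and the scene stay as the last step left them, time stands still between calls to the robot, and variables do not carry over. Pictures are saved under pics/ and viewed, and the job is handed in when it is done.

Besides the shell and the picture viewer there is one more tool, called after "Request:" by a JSON object that holds its "method" and its "body". apply_moves: Moves the arm, as the interface text tells. Its arguments: {"type":"object","properties":{"motion":{"type":"array"},"squeeze":{"type":"number"}},"required":["motion"]}

```bash
ls -la; mkdir -p pics; python3 - <<'E'
from rig import manip, imaging
import cv2,numpy as np
np.set_printoptions(precision=4,suppress=True)
print(manip.get_state())
for n in("scene","top"):
    im=imaging.snapshot(n); cv2.imwrite(f"pics/{n}0.png",im[:,:,::-1])
    m=imaging.camera_model(n); print(n,np.array(m["camera_matrix"]),np.array(m["T"]))
E
```

```text
total 12
drwxr-xr-x  3 agent agent 4096 Dec  7 15:20 .
drwxr-xr-x 23 root  root  4096 Dec  7 15:20 ..
drwxr-xr-x  2 agent agent 4096 Dec  7 15:20 pics
{'t': 0.0, 'joints': array([ 1.0202,  0.5765,  0.0248,  1.4379, -0.015 ,  1.129 , -0.0565]), 'joint_velocities': array([ 0.0016,  0.0002, -0.0004, -0.0001, -0.0003,  0.0008,  0.0002]), 'tau': array([  0.0011, -76.5747,   2.2506, -28.5962,   0.0153,   0.0129,
        -0.    ]), 'position': array([ 0.3036, -0.6024,  0.2304]), 'ee_rot': array([-0.0008,  0.9729,  0.2313, -0.0002]), 'contact_force': array([-0.402 , -0.5752,  0.4496]), 'torque': array([ 0.0054, -0.0038,  0.0443]), 'grip_width': 0.08557231720744894}
scene [[423.8629   0.     317.0485]
 [  0.     423.8629 198.676 ]
 [  0.       0.       1.    ]] [[-0.3949 -0.4761  0.7858 -0.1561]
 [-0.9187  0.1976 -0.342   0.4764]
 [ 0.0075 -0.8569 -0.5154  0.4965]
 [ 0.      0.      0.      1.    ]]
top [[442.7808   0.     328.4271]
 [  0.     442.7808 202.2784]
 [  0.       0.       1.    ]] [[ 0.028  -0.9931  0.1136  0.4019]
 [-0.9995 -0.0259  0.0204  0.1846]
 [-0.0173 -0.1141 -0.9933  1.0041]
 [ 0.      0.      0.      1.    ]]
```

View pics/scene0.png

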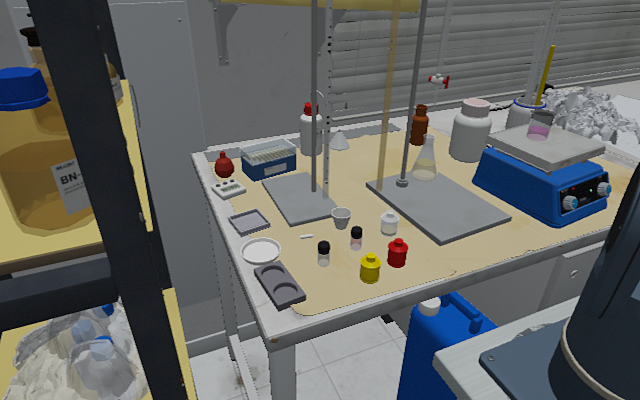

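View pics/top0.png

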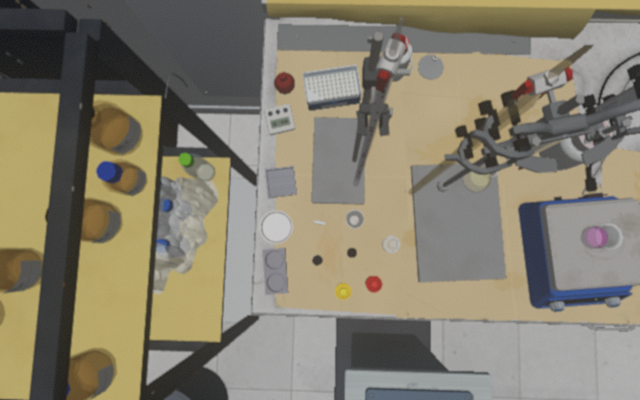

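The scene view shows the block at (279,284), dish (261,250), tray (250,222), vials (323,253) and (356,238), crucible (341,218), clear bottle (389,223) and stir bar (306,236). Red and yellow decoys are at (397,253) and (370,268). I'll enlarge both views to measure.

```bash
python3 - <<'E'
import cv2
a=cv2.imread("pics/scene0.png"); b=cv2.imread("pics/top0.png")
cv2.imwrite("pics/s1.png",cv2.resize(a[200:315,220:420],None,fx=4,fy=4,interpolation=cv2.INTER_CUBIC))
cv2.imwrite("pics/t1.png",cv2.resize(b[160:305,255:415],None,fx=4,fy=4,interpolation=cv2.INTER_CUBIC))
E
```

```text
(no output)
```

View pics/s1.png

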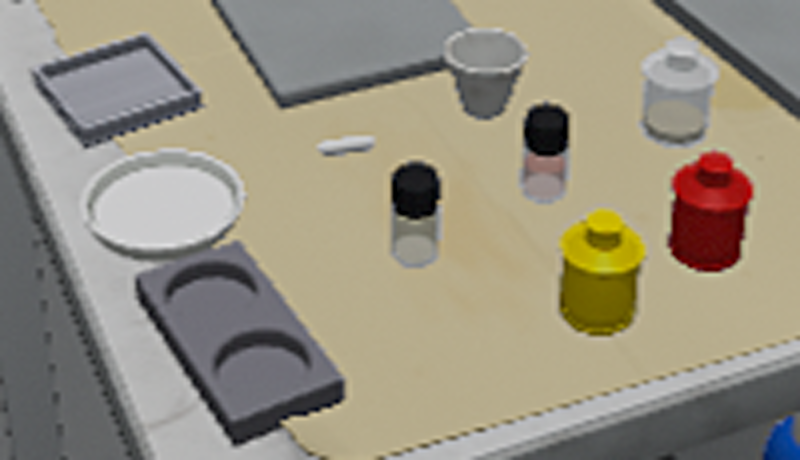

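View pics/t1.png

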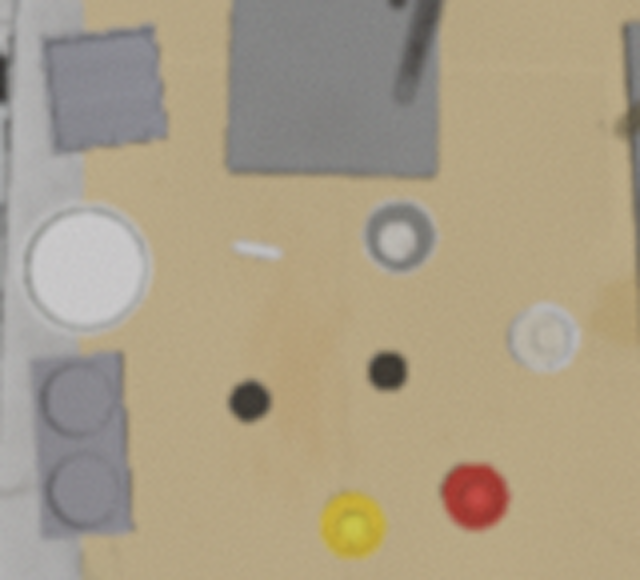

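```bash
cat > h.py <<'E'
import numpy as np,cv2
from rig import manip, imaging
np.set_printoptions(precision=4,suppress=True)
M={n:imaging.camera_model(n) for n in("scene","top")}
def ray(n,px):
    K=np.array(M[n]["camera_matrix"]);T=np.array(M[n]["T"])
    d=T[:3,:3]@np.linalg.solve(K,[px[0],px[1],1]); return T[:3,3],d
def onz(n,px,z):
    o,d=ray(n,px); return (o+d*(z-o[2])/d[2])[:2]
def proj(n,P):
    K=np.array(M[n]["camera_matrix"]);T=np.array(M[n]["T"])
    c=(np.asarray(P)-T[:3,3])@T[:3,:3]; u=c@K.T; return u[...,:2]/u[...,2:]
def tri(a,b):
    P=[]
    for n,p in(("scene",a),("top",b)):
        K=np.array(M[n]["camera_matrix"]);T=np.linalg.inv(np.array(M[n]["T"]));P.append(K@T[:3])
    X=cv2.triangulatePoints(P[0],P[1],np.float64(a).reshape(2,1),np.float64(b).reshape(2,1))[:,0]
    return X[:3]/X[3]
S=lambda x,y:((x+.5)/4-.5+220,(y+.5)/4-.5+200)
Tp=lambda x,y:((x+.5)/4-.5+255,(y+.5)/4-.5+160)
E
python3 - <<'E'
from h import *
f={"vialL captop":((417,178),(249,400),.046),"vialR captop":((547,119),(388,370),.046),
"cruc rim":((484,50),(400,236),.036),"knob":((684,50),(547,335),.051),"dish rim":((163,202),(87,267),.011),
"blk c1":((137,283),(33,359),.014),"blk c2":((238,243),(121,352),.014),"blk c3":((343,382),(133,530),.014),"blk c4":((236,432),(42,538),.014),
"tray c1":((35,75),(44,40),.012),"tray c2":((147,37),(153,27),.012),"tray c3":((200,95),(166,136),.012),"tray c4":((84,130),(57,152),.012)}
for k,(a,b,z) in f.items():
    a=S(*a);b=Tp(*b); X=tri(a,b); print(k,X,"scene",onz("scene",a,z),"top",onz("top",b,z))
E
```

```text
vialL captop [0.387  0.2259 0.0436] scene [0.3843 0.2275] top [0.3869 0.2256]
vialR captop [0.4052 0.1517 0.0433] scene [0.4021 0.154 ] top [0.405  0.1514]
cruc rim [0.4786 0.1471 0.0364] scene [0.4798 0.148 ] top [0.4781 0.1461]
knob [0.4259 0.0664 0.0479] scene [0.4217 0.0689] top [0.426  0.0671]
dish rim [0.4584 0.3218 0.0077] scene [0.4549 0.3238] top [0.4579 0.3205]
blk c1 [0.4059 0.3495 0.0096] scene [0.4012 0.3513] top [0.4057 0.3481]
blk c2 [0.4114 0.3006 0.0121] scene [0.4099 0.3025] top [0.4109 0.2991]
blk c3 [0.3137 0.2899 0.0109] scene [0.3113 0.292 ] top [0.3136 0.2887]
blk c4 [0.3072 0.3391 0.0088] scene [0.302  0.3402] top [0.3078 0.3387]
tray c1 [0.5878 0.352  0.0066] scene [0.5802 0.3541] top [0.5866 0.3503]
tray c2 [0.5963 0.2893 0.0097] scene [0.5933 0.2909] top [0.5956 0.2883]
tray c3 [0.5339 0.2797 0.0091] scene [0.5303 0.2817] top [0.5332 0.2786]
tray c4 [0.523  0.3416 0.0114] scene [0.5232 0.3432] top [0.5224 0.34  ]
```

```bash
python3 - <<'E'
from h import *
a=cv2.imread("pics/scene0.png"); b=cv2.imread("pics/top0.png")
cv2.imwrite("pics/s2.png",cv2.resize(a[60:250,440:640],None,fx=4,fy=3.1))
cv2.imwrite("pics/s3.png",cv2.resize(a[0:230,280:480],None,fx=3.5,fy=2.6))
cv2.imwrite("pics/t2.png",cv2.resize(b[20:320,340:640],None,fx=2,fy=2))
for n,p in(("yellow",(352,525)),("red",(476,496))): print(n,onz("top",Tp(*p),.051))
print("red,yel scene",onz("scene",S(714,160),.051),onz("scene",S(603,220),.051))
for p in((314,190),(328,197),(382,192),(402,183)): print(p,onz("scene",p,0.015))
for p in((602,240),): print(onz("top",p,.2),tri((540,125),p))
print("start tcp proj",proj("scene",[.304,-.603,.23]),proj("top",[.304,-.603,.23]))
E
```

```text
yellow [0.323  0.1688]
red [0.34   0.1036]
red,yel scene [0.3398 0.1043] [0.3218 0.1702]
(314, 190) [0.6159 0.1483]
(328, 197) [0.5752 0.1317]
(382, 192) [0.5484 0.0093]
(402, 183) [ 0.567  -0.0561]
[ 0.4386 -0.2908] [ 0.4426 -0.3074  0.1679]
start tcp proj [711.64    99.0522] [804.7062 325.2204]
```

View pics/s2.png

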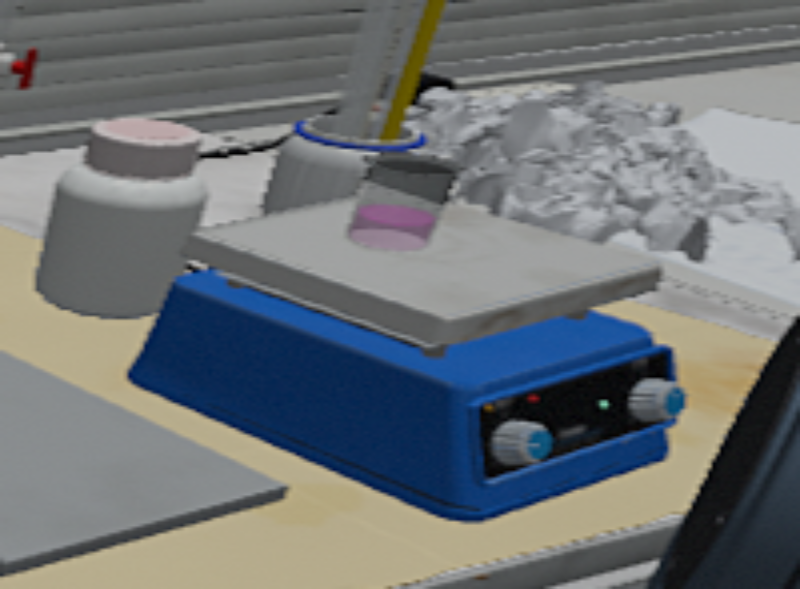

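View pics/t2.png

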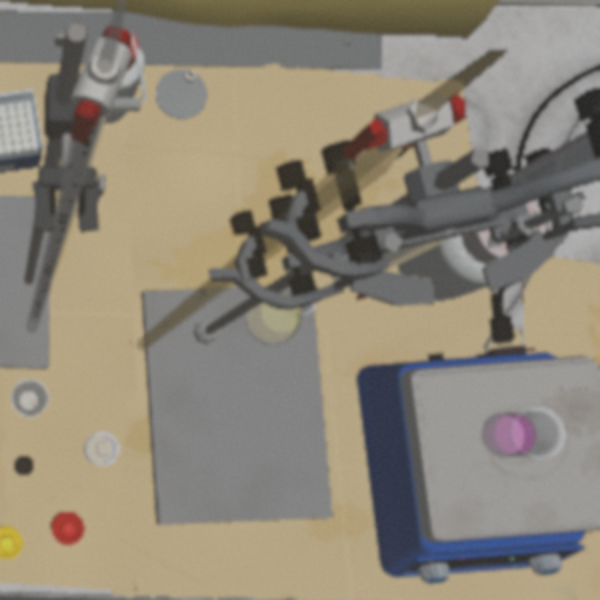

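View pics/s3.png

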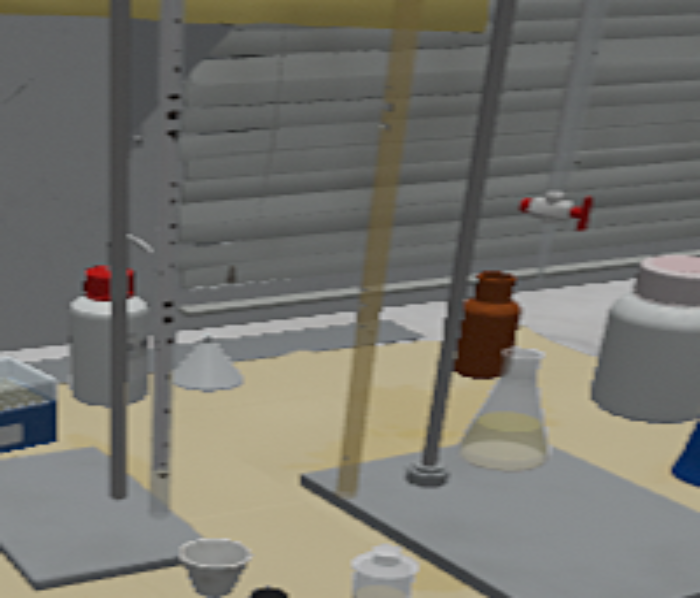

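```bash
cat >> h.py <<'E'
def go(*targets,yaw=None):
    "world targets -> tool shifts from current pose; yaw= wanted world azimuth of tool x (deg)"
    from scipy.spatial.transform import Rotation as R
    s=manip.get_state(); q=s["ee_rot"]; Rm=R.from_quat([q[1],q[2],q[3],q[0]]).as_matrix()
    y0=np.degrees(np.arctan2(Rm[1,0],Rm[0,0]))
    print("t",round(s["t"],2),"pos",s["position"],"yaw",round(y0,2),"tilt",round(np.degrees(np.arccos(-Rm[2,2])),2),"F",s["contact_force"],"w",round(s["grip_width"],4),"j",s["joints"])
    for t in targets: print(t,"->",Rm.T@(np.array(t)-s["position"]))
    if yaw is not None: print("twist",-(yaw-y0))
E
python3 - <<'E'
from h import *
for p in((442,187),(462,150),(480,130)): print(p,onz("top",p,.5),onz("top",p,.6))
print("stir",onz("top",Tp(257,249),.008),"timer",onz("top",(280,120),.018))
go((.33,-.3,.26),(.44,-.1,.24),(.426,.067,.2),yaw=0)
E
```

```text
(442, 187) [0.4806 0.0653] [0.465 0.089]
(462, 150) [0.5244 0.0423] [0.5001 0.0705]
(480, 130) [0.5486 0.0214] [0.5195 0.0537]
stir [0.4708 0.2253] timer [0.7018 0.3213]
t 0.1 pos [ 0.3036 -0.6024  0.2306] yaw 26.74 tilt 0.08 F [ 0.3471 -0.2687  0.1843] w 0.0855 j [ 1.0202  0.5764  0.0249  1.4378 -0.015   1.129  -0.0565]
(0.33, -0.3, 0.26) -> [ 0.1597 -0.2582 -0.0291]
(0.44, -0.1, 0.24) -> [ 0.3479 -0.3873 -0.0089]
(0.426, 0.067, 0.2) -> [ 0.4106 -0.5427  0.0313]
twist 26.742987890169125
```

Request:
{"method": "apply_moves", "body": {"motion": [{"xyz": [0.02, -0.033, -0.029], "twist": 3, "gripper": -0.3}, {"xyz": [0.04, -0.065, -0.029], "twist": 6, "gripper": -0.3}, {"xyz": [0.06, -0.097, -0.029], "twist": 9, "gripper": -0.3}, {"xyz": [0.08, -0.13, -0.029], "twist": 12, "gripper": -0.3}, {"xyz": [0.1, -0.162, -0.029], "twist": 15, "gripper": -0.3}, {"xyz": [0.12, -0.194, -0.029], "twist": 18, "gripper": -0.3}, {"xyz": [0.14, -0.226, -0.029], "twist": 21, "gripper": -0.3}, {"xyz": [0.16, -0.258, -0.029], "twist": 24, "gripper": -0.3}, {"xyz": [0.16, -0.258, -0.029], "twist": 26.7, "gripper": -0.3}], "squeeze": 25}}

```text
t: 0.85
position: [0.3309, -0.2932, 0.2597]
ee_rot: [-0.002, 1.0, 0.002, -0.001]
contact_force: [0.4, 0.1, -0.5]
grip_width: 0.0555
```

```bash
python3 - <<'E'
from h import *
go((.33,-.3,.26),(.415,-.1,.22),(.4245,.067,.12),yaw=0)
E
```

```text
t 0.85 pos [ 0.3309 -0.2932  0.2597] yaw 0.27 tilt 0.29 F [ 0.3934  0.1243 -0.5148] w 0.0555 j [ 0.5697  0.2029  0.0633  1.97   -0.0193  0.973  -0.9233]
(0.33, -0.3, 0.26) -> [-0.001   0.0068 -0.0003]
(0.415, -0.1, 0.22) -> [ 0.085  -0.1926  0.0406]
(0.4245, 0.067, 0.12) -> [ 0.0955 -0.359   0.1414]
twist 0.27402895184531767
```

Request:
{"method": "apply_moves", "body": {"motion": [{"xyz": [0.017, -0.035, 0.0], "twist": 0.3, "gripper": -0.3}, {"xyz": [0.034, -0.075, 0.005], "twist": 0.3, "gripper": -0.3}, {"xyz": [0.05, -0.113, 0.015], "twist": 0.3, "gripper": -0.3}, {"xyz": [0.067, -0.15, 0.025], "twist": 0.3, "gripper": -0.3}, {"xyz": [0.085, -0.19, 0.04], "twist": 0.3, "gripper": -0.3}, {"xyz": [0.088, -0.228, 0.05], "twist": 0.3, "gripper": -0.3}, {"xyz": [0.09, -0.265, 0.065], "twist": 0.3, "gripper": -0.3}, {"xyz": [0.092, -0.303, 0.08], "twist": 0.3, "gripper": -0.3}, {"xyz": [0.094, -0.338, 0.098], "twist": 0.3, "gripper": -0.3}, {"xyz": [0.0955, -0.359, 0.115], "twist": 0.3, "gripper": -0.3}, {"xyz": [0.0955, -0.359, 0.14], "twist": 0.3, "gripper": -0.3}, {"xyz": [0.0955, -0.359, 0.14], "twist": 0.3, "gripper": -0.3}]}}

```text
t: 1.85
position: [0.4225, 0.0682, 0.1183]
ee_rot: [-0.002, 1.0, 0.002, -0.003]
contact_force: [-0.5, -0.6, 0.5]
grip_width: 0.0555
```

```bash
python3 - <<'E'
from h import *
for n in("scene","top"):
    im=imaging.snapshot(n); cv2.imwrite(f"pics/{n}1.png",im[:,:,::-1])
a=cv2.imread("pics/scene1.png"); b=cv2.imread("pics/top1.png")
cv2.imwrite("pics/s4.png",np.hstack([cv2.resize(a[120:315,300:470],None,fx=3,fy=3),np.zeros((585,10,3),np.uint8),cv2.resize(b[200:300,330:420],(270,300)).repeat(1,0)[:300] if 0 else cv2.copyMakeBorder(cv2.resize(b[200:300,340:420],(240,300)),0,285,0,0,0)]))
go((.4245,.067,.019),yaw=0)
E
```

```text
t 1.95 pos [0.4237 0.0664 0.1211] yaw -0.02 tilt 0.31 F [ 0.5971 -0.1831 -0.0074] w 0.0554 j [-0.155   0.3797 -0.1421  2.1919  0.0875  0.5778 -1.9319]
(0.4245, 0.067, 0.019) -> [ 0.0011 -0.0002  0.1021]
twist -0.02425974676455048
```

View pics/s4.png

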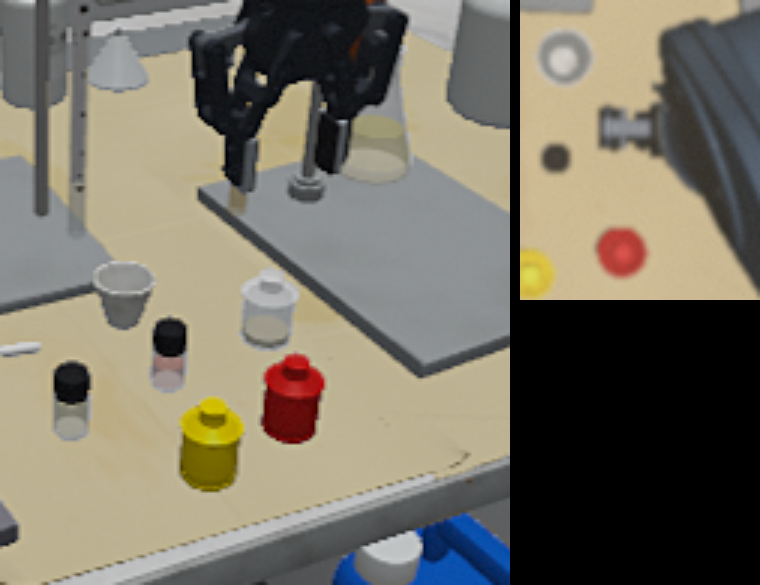

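```bash
python3 - <<'E'
from h import *
p=np.array([.4237,.0664,.1211]); print(proj("scene",p),proj("scene",p+[0,.028,.006]),proj("scene",p-[0,.028,-.006]))
E
```

```text
[394.8939 179.6676] [382.148  179.5713] [407.9863 174.1364]
```

Request:
{"method": "apply_moves", "body": {"motion": [{"xyz": [0.001, 0, 0.03], "twist": 0, "gripper": -0.3}, {"xyz": [0.001, 0, 0.06], "twist": 0, "gripper": -0.3}, {"xyz": [0.001, 0, 0.085], "twist": 0, "gripper": -0.3}, {"xyz": [0.001, 0, 0.1], "twist": 0, "gripper": -0.3}, {"xyz": [0.001, 0, 0.102], "twist": 0, "gripper": -0.3}, {"xyz": [0.001, 0, 0.102], "twist": 0, "gripper": -0.3}, {"xyz": [0.001, 0, 0.102], "twist": 0, "gripper": -0.1}, {"xyz": [0.001, 0, 0.102], "twist": 0, "gripper": 0.1}, {"xyz": [0.001, 0, 0.102], "twist": 0, "gripper": 0.3}, {"xyz": [0.001, 0, 0.102], "twist": 0, "gripper": 0.4}, {"xyz": [0.001, 0, 0.102], "twist": 0, "gripper": 0.4}, {"xyz": [0.001, 0, 0.102], "twist": 0, "gripper": 0.4}], "squeeze": 25}}

```text
t: 2.95
position: [0.4253, 0.0667, 0.0205]
ee_rot: [-0.002, 1.0, -0.0, -0.001]
contact_force: [-1.1, -0.5, 9.1]
grip_width: 0.0332
```

```bash
python3 - <<'E'
from h import *
for n in("scene","top"):
    im=imaging.snapshot(n); cv2.imwrite(f"pics/{n}2.png",im[:,:,::-1])
a=cv2.imread("pics/scene2.png")
cv2.imwrite("pics/s5.png",cv2.resize(a[120:300,300:470],None,fx=3,fy=3))
go((.4245,.067,.13),(.44,.2,.13),(.558,.316,.13),(.558,.316,.024),yaw=0)
E
```

```text
t 3.05 pos [0.4253 0.0667 0.0205] yaw -0.06 tilt 0.25 F [-0.1778  0.1588  8.7707] w 0.0331 j [-0.2024  0.5779 -0.0846  2.2843  0.1495  0.2841 -1.9886]
(0.4245, 0.067, 0.13) -> [-0.0009 -0.0008 -0.1095]
(0.44, 0.2, 0.13) -> [ 0.0144 -0.1338 -0.109 ]
(0.558, 0.316, 0.13) -> [ 0.1323 -0.2499 -0.1086]
(0.558, 0.316, 0.024) -> [ 0.1325 -0.2494 -0.0026]
twist -0.05506886272063602
```

View pics/s5.png

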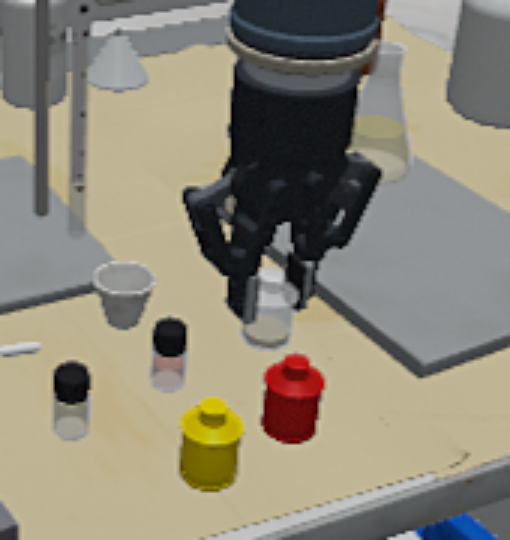

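Request:
{"method": "apply_moves", "body": {"motion": [{"xyz": [0, 0, -0.01], "twist": 0, "gripper": 0.4}, {"xyz": [0, 0, -0.03], "twist": 0, "gripper": 0.4}, {"xyz": [0, 0, -0.055], "twist": 0, "gripper": 0.4}, {"xyz": [0, 0, -0.08], "twist": 0, "gripper": 0.4}, {"xyz": [0, 0, -0.08], "twist": 0, "gripper": 0.4}, {"xyz": [0, 0, -0.08], "twist": 0, "gripper": 0.4}]}}

```text
t: 3.55
position: [0.4265, 0.0665, 0.1023]
ee_rot: [-0.003, 1.0, -0.001, 0.002]
contact_force: [0.4, -0.4, -0.7]
grip_width: 0.0333
```

```bash
python3 - <<'E'
from h import *
im=imaging.snapshot("scene"); cv2.imwrite("pics/scene3.png",im[:,:,::-1])
a=cv2.imread("pics/scene3.png")
cv2.imwrite("pics/s6.png",cv2.resize(a[120:240,340:440],None,fx=5,fy=5,interpolation=cv2.INTER_CUBIC))
go((.44,.2,.13),(.558,.316,.13),(.558,.316,.024),yaw=0)
s=manip.get_state();print(proj("scene",s["position"]))
E
```

```text
t 3.6 pos [0.4258 0.0663 0.1013] yaw -0.07 tilt 0.27 F [ 0.0396  0.1563 -0.8494] w 0.0329 j [-0.1574  0.4156 -0.1398  2.2134  0.1058  0.5163 -1.9495]
(0.44, 0.2, 0.13) -> [ 0.014  -0.1339 -0.0281]
(0.558, 0.316, 0.13) -> [ 0.1319 -0.25   -0.0274]
(0.558, 0.316, 0.024) -> [ 0.1318 -0.2495  0.0786]
twist -0.07276096782859022
[393.2709 188.3783]
```

View pics/s6.png

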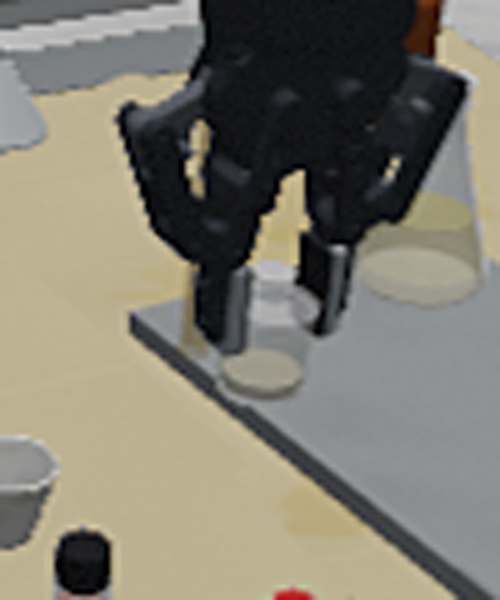

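```bash
python3 - <<'E'
from h import *
for z in(.07,.075,.08,.085,.09): print(z,proj("scene",[.4258,.0665,z]), proj("scene",[.4258-.0155,.0665+.0068,z]),proj("scene",[.4258,.0665,z+.051]))
E
```

```text
0.07 [391.5537 202.5213] [392.8331 207.1972] [394.2357 179.2284]
0.075 [391.809  200.3042] [393.0971 204.9549] [394.5083 176.8611]
0.08 [392.0659 198.073 ] [393.3629 202.6981] [394.7826 174.4784]
0.085 [392.3244 195.8275] [393.6303 200.4267] [395.0588 172.0799]
0.09 [392.5846 193.5677] [393.8995 198.1405] [395.3368 169.6656]
```

Request:
{"method": "apply_moves", "body": {"motion": [{"xyz": [0.0, -0.02, -0.03], "twist": 0, "gripper": 0.4}, {"xyz": [0.002, -0.05, -0.03], "twist": 0, "gripper": 0.4}, {"xyz": [0.004, -0.085, -0.03], "twist": 0, "gripper": 0.4}, {"xyz": [0.006, -0.12, -0.03], "twist": 0, "gripper": 0.4}, {"xyz": [0.015, -0.15, -0.03], "twist": 0, "gripper": 0.4}, {"xyz": [0.04, -0.175, -0.03], "twist": 0, "gripper": 0.4}, {"xyz": [0.065, -0.197, -0.03], "twist": 0, "gripper": 0.4}, {"xyz": [0.09, -0.217, -0.03], "twist": 0, "gripper": 0.4}, {"xyz": [0.113, -0.235, -0.03], "twist": 0, "gripper": 0.4}, {"xyz": [0.132, -0.25, -0.028], "twist": 0, "gripper": 0.4}, {"xyz": [0.132, -0.25, -0.02], "twist": 0, "gripper": 0.4}, {"xyz": [0.132, -0.25, -0.01], "twist": 0, "gripper": 0.4}]}}

```text
t: 4.6
position: [0.5582, 0.3166, 0.1109]
ee_rot: [-0.002, 1.0, -0.0, 0.0]
contact_force: [-0.8, -0.9, -0.6]
grip_width: 0.0329
```

```bash
python3 - <<'E'
from h import *
for n in("scene","top"):
    im=imaging.snapshot(n); cv2.imwrite(f"pics/{n}4.png",im[:,:,::-1])
a=cv2.imread("pics/scene4.png")
cv2.imwrite("pics/s7.png",cv2.resize(a[120:300,190:350],None,fx=4,fy=3.3))
go((.558,.316,.0235),yaw=0)
E
```

```text
t 4.7 pos [0.5559 0.3145 0.1095] yaw -0.06 tilt 0.23 F [ 0.4253  0.2075 -0.8811] w 0.0332 j [-0.5054  0.6424 -0.1328  1.6753  0.1031  0.8331 -2.2535]
(0.558, 0.316, 0.0235) -> [ 0.0024 -0.0014  0.086 ]
twist -0.0649495670690447
```

View pics/s7.png

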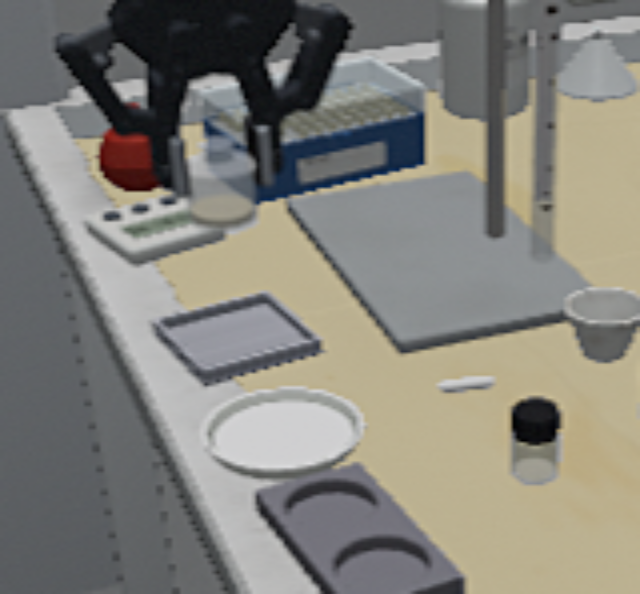

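Request:
{"method": "apply_moves", "body": {"motion": [{"xyz": [0.002, -0.001, 0.025], "twist": 0, "gripper": 0.4}, {"xyz": [0.002, -0.001, 0.05], "twist": 0, "gripper": 0.4}, {"xyz": [0.002, -0.001, 0.07], "twist": 0, "gripper": 0.4}, {"xyz": [0.002, -0.001, 0.078], "twist": 0, "gripper": 0.4}, {"xyz": [0.002, -0.001, 0.082], "twist": 0, "gripper": 0.4}, {"xyz": [0.002, -0.001, 0.084], "twist": 0, "gripper": 0.4}, {"xyz": [0.002, -0.001, 0.085], "twist": 0, "gripper": 0.4}, {"xyz": [0.002, -0.001, 0.085], "twist": 0, "gripper": 0.4}]}}

```text
t: 5.37
position: [0.5581, 0.3158, 0.0255]
ee_rot: [-0.001, 1.0, -0.001, -0.001]
contact_force: [0.8, 0.0, 0.8]
grip_width: 0.0334
```

```bash
python3 - <<'E'
from h import *
for n in("scene","top"):
    im=imaging.snapshot(n); cv2.imwrite(f"pics/{n}5.png",im[:,:,::-1])
a=cv2.imread("pics/scene5.png")
cv2.imwrite("pics/s8.png",cv2.resize(a[170:250,210:310],None,fx=6,fy=6,interpolation=cv2.INTER_CUBIC))
go((.558,.316,.0235),yaw=0)
E
```

```text
t 5.47 pos [0.5581 0.3158 0.0256] yaw -0.07 tilt 0.18 F [ 0.3006 -0.2639 -0.2765] w 0.0331 j [-0.5145  0.7506 -0.1189  1.7297  0.1257  0.6694 -2.2726]
(0.558, 0.316, 0.0235) -> [-0.0001 -0.0002  0.0021]
twist -0.074383710265874
```

View pics/s8.png

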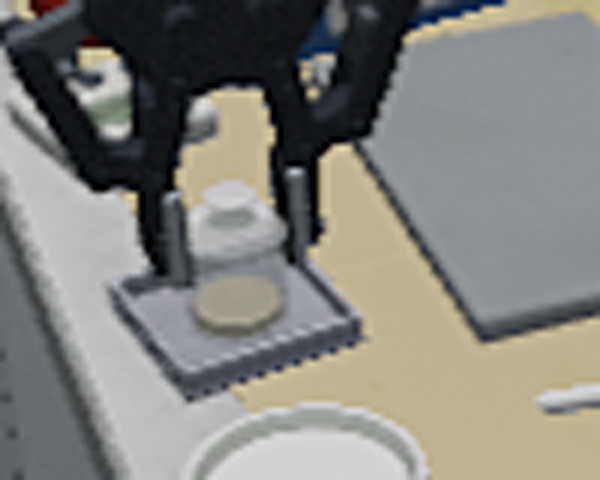

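Request:
{"method": "apply_moves", "body": {"motion": [{"xyz": [0, 0, 0.001], "twist": 0, "gripper": 0.4}, {"xyz": [0, 0, 0.002], "twist": 0, "gripper": 0.4}, {"xyz": [0, 0, 0.003], "twist": 0, "gripper": 0.4}, {"xyz": [0, 0, 0.003], "twist": 0, "gripper": 0.4}, {"xyz": [0, 0, 0.003], "twist": 0, "gripper": 0.4}]}}

```text
t: 5.88
position: [0.5586, 0.3162, 0.0236]
ee_rot: [-0.001, 1.0, -0.001, -0.001]
contact_force: [-1.1, -0.9, 7.7]
grip_width: 0.0327
```

Request:
{"method": "apply_moves", "body": {"motion": [{"xyz": [0, 0, 0], "twist": 0, "gripper": 0.2}, {"xyz": [0, 0, 0], "twist": 0, "gripper": 0.1}, {"xyz": [0, 0, 0], "twist": 0, "gripper": -0.1}, {"xyz": [0, 0, 0], "twist": 0, "gripper": -0.3}, {"xyz": [0, 0, 0], "twist": 0, "gripper": -0.3}, {"xyz": [0, 0, 0], "twist": 0, "gripper": -0.3}, {"xyz": [0, 0, -0.03], "twist": 0, "gripper": -0.3}, {"xyz": [0, 0, -0.065], "twist": 0, "gripper": -0.3}, {"xyz": [0, 0, -0.1], "twist": 0, "gripper": -0.3}]}}

```text
t: 6.63
position: [0.558, 0.3156, 0.124]
ee_rot: [-0.001, 1.0, -0.001, -0.002]
contact_force: [0.8, -0.5, 0.5]
grip_width: 0.0555
```

```bash
python3 - <<'E'
from h import *
for n in("scene","top"):
    im=imaging.snapshot(n); cv2.imwrite(f"pics/{n}6.png",im[:,:,::-1])
a=cv2.imread("pics/scene6.png")
cv2.imwrite("pics/s9.png",cv2.resize(a[170:310,220:420],None,fx=4,fy=4,interpolation=cv2.INTER_CUBIC))
go((.5,.3,.12),(.43,.22,.11),(.386,.2262,.1),(.386,.2262,.02),yaw=0)
E
```

```text
t 6.73 pos [0.5615 0.3177 0.1294] yaw -0.09 tilt 0.59 F [ 0.456  -0.061  -0.8691] w 0.0556 j [-0.5034  0.6225 -0.1354  1.651   0.1002  0.8649 -2.2504]
(0.5, 0.3, 0.12) -> [-0.0616  0.0179  0.0089]
(0.43, 0.22, 0.11) -> [-0.1315  0.0981  0.0178]
(0.386, 0.2262, 0.1) -> [-0.1756  0.092   0.0275]
(0.386, 0.2262, 0.02) -> [-0.1761  0.0926  0.1075]
twist -0.09238416136820499
```

View pics/s9.png

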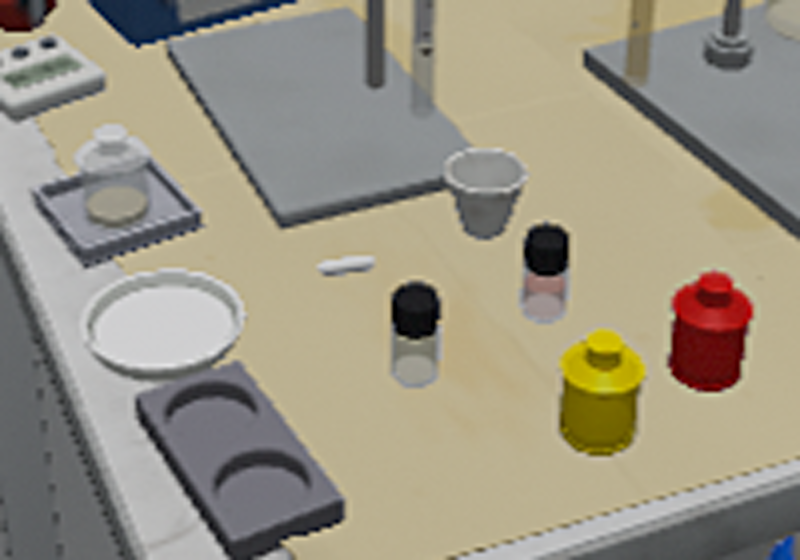

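The bottle stands upright and centred in the tray, at about (115,180) in the crop. Vial_b, the yellowish one, is next.

Request:
{"method": "apply_moves", "body": {"motion": [{"xyz": [-0.02, 0.01, 0.005], "twist": 0, "gripper": -0.1}, {"xyz": [-0.05, 0.026, 0.01], "twist": 0, "gripper": -0.1}, {"xyz": [-0.082, 0.043, 0.015], "twist": 0, "gripper": -0.1}, {"xyz": [-0.115, 0.06, 0.02], "twist": 0, "gripper": -0.1}, {"xyz": [-0.145, 0.077, 0.025], "twist": 0, "gripper": -0.1}, {"xyz": [-0.168, 0.088, 0.03], "twist": 0, "gripper": -0.1}, {"xyz": [-0.176, 0.0922, 0.035], "twist": 0, "gripper": -0.1}, {"xyz": [-0.176, 0.0923, 0.035], "twist": 0, "gripper": -0.1}, {"xyz": [-0.176, 0.0923, 0.035], "twist": 0, "gripper": -0.1}]}}

```text
t: 7.48
position: [0.386, 0.2262, 0.0926]
ee_rot: [-0.004, 1.0, -0.001, 0.004]
contact_force: [0.3, 1.3, -0.1]
grip_width: 0.0468
```

```bash
python3 - <<'E'
from h import *
im=imaging.snapshot("scene"); cv2.imwrite("pics/scene7.png",im[:,:,::-1])
a=cv2.imread("pics/scene7.png")
cv2.imwrite("pics/s10.png",cv2.resize(a[150:300,250:400],None,fx=4,fy=4,interpolation=cv2.INTER_CUBIC))
go((.386,.2262,.02),yaw=0)
E
```

```text
t 7.53 pos [0.3868 0.2268 0.0928] yaw -0.09 tilt 0.68 F [ 0.2249  0.4296 -0.1566] w 0.047 j [-0.5359  0.4457 -0.1345  2.1895  0.1162  0.5012 -2.3312]
(0.386, 0.2262, 0.02) -> [-0.0014  0.0012  0.0727]
twist -0.09453112374182636
```

View pics/s10.png

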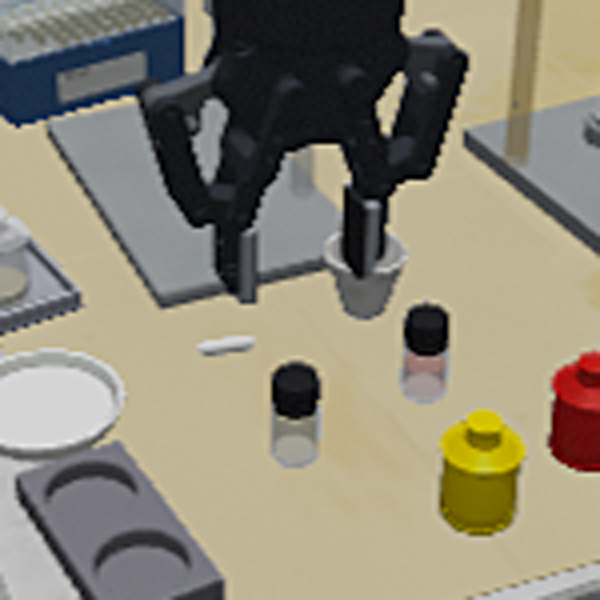

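Request:
{"method": "apply_moves", "body": {"motion": [{"xyz": [0, 0, 0.025], "twist": 0, "gripper": -0.1}, {"xyz": [0, 0, 0.05], "twist": 0, "gripper": -0.1}, {"xyz": [0, 0, 0.065], "twist": 0, "gripper": -0.1}, {"xyz": [0, 0, 0.072], "twist": 0, "gripper": -0.1}, {"xyz": [0, 0, 0.072], "twist": 0, "gripper": -0.1}, {"xyz": [0, 0, 0.072], "twist": 0, "gripper": 0.1}, {"xyz": [0, 0, 0.072], "twist": 0, "gripper": 0.25}, {"xyz": [0, 0, 0.072], "twist": 0, "gripper": 0.4}, {"xyz": [0, 0, 0.072], "twist": 0, "gripper": 0.6}, {"xyz": [0, 0, 0.072], "twist": 0, "gripper": 0.7}, {"xyz": [0, 0, 0.072], "twist": 0, "gripper": 0.7}, {"xyz": [0, 0, 0.072], "twist": 0, "gripper": 0.7}]}}

```text
t: 8.53
position: [0.388, 0.2277, 0.0217]
ee_rot: [-0.005, 1.0, -0.001, 0.005]
contact_force: [-0.5, -0.9, 5.2]
grip_width: 0.0222
```

```bash
python3 - <<'E'
from h import *
im=imaging.snapshot("scene"); cv2.imwrite("pics/scene8.png",im[:,:,::-1])
a=cv2.imread("pics/scene8.png")
cv2.imwrite("pics/s11.png",cv2.resize(a[150:300,250:400],None,fx=4,fy=4,interpolation=cv2.INTER_CUBIC))
go((.386,.2262,.1),(.333,.3175,.1),(.333,.3175,.024),yaw=0)
E
```

```text
t 8.58 pos [0.388  0.2277 0.0217] yaw -0.1 tilt 0.79 F [ 0.28   -0.1548  6.1045] w 0.0221 j [-0.572   0.5847 -0.0888  2.2476  0.1586  0.301  -2.3696]
(0.386, 0.2262, 0.1) -> [-0.0012  0.0008 -0.0783]
(0.333, 0.3175, 0.1) -> [-0.0544 -0.0905 -0.0779]
(0.333, 0.3175, 0.024) -> [-0.0551 -0.0897 -0.0019]
twist -0.10252317236591534
```

View pics/s11.png

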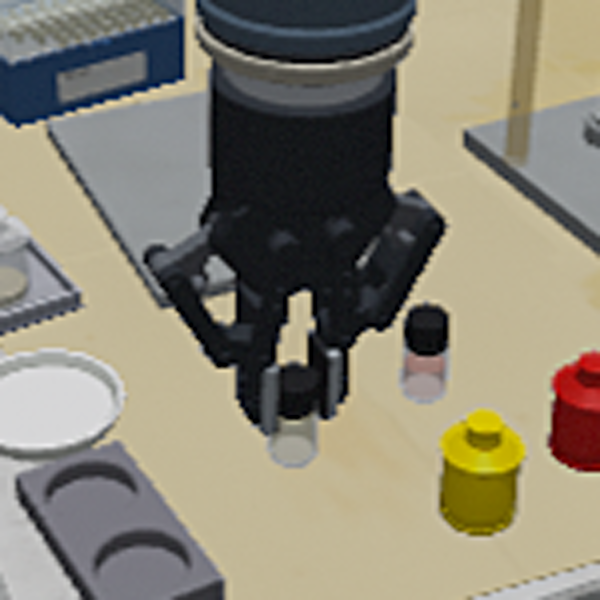

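Request:
{"method": "apply_moves", "body": {"motion": [{"xyz": [0, 0, -0.01], "twist": 0, "gripper": 0.7}, {"xyz": [0, 0, -0.035], "twist": 0, "gripper": 0.7}, {"xyz": [-0.004, -0.005, -0.06], "twist": 0, "gripper": 0.7}, {"xyz": [-0.012, -0.02, -0.07], "twist": 0, "gripper": 0.7}, {"xyz": [-0.024, -0.04, -0.07], "twist": 0, "gripper": 0.7}, {"xyz": [-0.038, -0.063, -0.07], "twist": 0, "gripper": 0.7}, {"xyz": [-0.048, -0.08, -0.07], "twist": 0, "gripper": 0.7}, {"xyz": [-0.0545, -0.0905, -0.07], "twist": 0, "gripper": 0.7}, {"xyz": [-0.0545, -0.0905, -0.06], "twist": 0, "gripper": 0.7}, {"xyz": [-0.0545, -0.0905, -0.05], "twist": 0, "gripper": 0.7}, {"xyz": [-0.0545, -0.0905, -0.05], "twist": 0, "gripper": 0.7}]}}

```text
t: 9.5
position: [0.3326, 0.3177, 0.0715]
ee_rot: [-0.005, 1.0, -0.0, 0.004]
contact_force: [0.2, -0.6, -0.8]
grip_width: 0.0222
```

```bash
python3 - <<'E'
from h import *
for n in("scene","top"):
    im=imaging.snapshot(n); cv2.imwrite(f"pics/{n}9.png",im[:,:,::-1])
a=cv2.imread("pics/scene9.png")
cv2.imwrite("pics/s12.png",cv2.resize(a[190:320,220:350],None,fx=4.5,fy=4.5,interpolation=cv2.INTER_CUBIC))
go((.333,.3175,.0257),yaw=0)
print(proj("scene",[[.333,.3175,.004],[.383,.3225,.004]]))
E
```

```text
t 9.6 pos [0.3331 0.3176 0.0724] yaw -0.11 tilt 0.77 F [ 0.2591 -0.0493 -0.0705] w 0.0223 j [-0.7892  0.4935 -0.1062  2.1827  0.1168  0.457  -2.5597]
(0.333, 0.3175, 0.0257) -> [-0.0006  0.0006  0.0467]
twist -0.11158992320654601
[[285.9507 295.237 ]
 [273.4213 277.0192]]
```

View pics/s12.png

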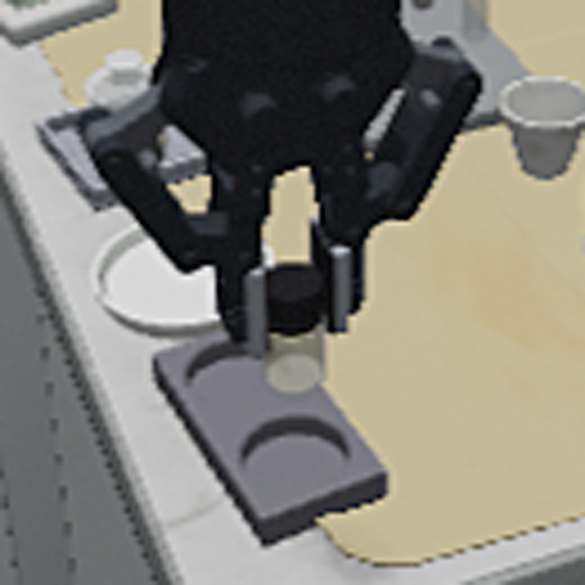

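Request:
{"method": "apply_moves", "body": {"motion": [{"xyz": [-0.0005, 0, 0.015], "twist": 0, "gripper": 0.7}, {"xyz": [-0.0005, 0, 0.03], "twist": 0, "gripper": 0.7}, {"xyz": [-0.0005, 0, 0.039], "twist": 0, "gripper": 0.7}, {"xyz": [-0.0005, 0, 0.043], "twist": 0, "gripper": 0.7}, {"xyz": [-0.0005, 0, 0.046], "twist": 0, "gripper": 0.7}, {"xyz": [-0.0005, 0, 0.048], "twist": 0, "gripper": 0.7}, {"xyz": [-0.0005, 0, 0.048], "twist": 0, "gripper": 0.7}, {"xyz": [-0.0005, 0, 0.048], "twist": 0, "gripper": 0.7}]}}

```text
t: 10.27
position: [0.3335, 0.318, 0.0253]
ee_rot: [-0.005, 1.0, -0.001, 0.005]
contact_force: [-0.2, -2.6, 5.7]
grip_width: 0.0219
```

```bash
python3 - <<'E'
from h import *
for n in("scene","top"):
    im=imaging.snapshot(n); cv2.imwrite(f"pics/{n}10.png",im[:,:,::-1])
a=cv2.imread("pics/scene10.png")
cv2.imwrite("pics/s13.png",cv2.resize(a[190:320,220:350],None,fx=4.5,fy=4.5,interpolation=cv2.INTER_CUBIC))
go((.333,.3175,.0257),yaw=0)
E
```

```text
t 10.37 pos [0.3335 0.318  0.0253] yaw -0.14 tilt 0.82 F [-0.3694 -1.6952  6.466 ] w 0.022 j [-0.8103  0.5846 -0.0788  2.2194  0.1403  0.3278 -2.5814]
(0.333, 0.3175, 0.0257) -> [-0.0005  0.0005 -0.0004]
twist -0.13971391587328094
```

View pics/s13.png

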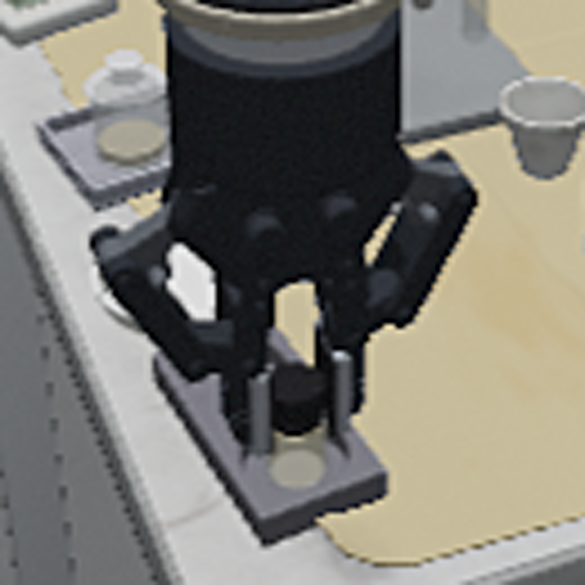

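Request:
{"method": "apply_moves", "body": {"motion": [{"xyz": [0, 0, 0], "twist": 0, "gripper": 0.4}, {"xyz": [0, 0, 0], "twist": 0, "gripper": 0.2}, {"xyz": [0, 0, 0], "twist": 0, "gripper": 0}, {"xyz": [0, 0, 0], "twist": 0, "gripper": -0.1}, {"xyz": [0, 0, 0], "twist": 0, "gripper": -0.1}, {"xyz": [0, 0, 0], "twist": 0, "gripper": -0.1}, {"xyz": [0, 0, -0.02], "twist": 0, "gripper": -0.1}, {"xyz": [0, 0, -0.05], "twist": 0, "gripper": -0.1}, {"xyz": [0, 0, -0.08], "twist": 0, "gripper": -0.1}, {"xyz": [0, 0, -0.08], "twist": 0, "gripper": -0.1}]}}

```text
t: 11.2
position: [0.3341, 0.3186, 0.1095]
ee_rot: [-0.007, 1.0, -0.001, 0.007]
contact_force: [1.2, -0.4, 0.5]
grip_width: 0.0469
```

```bash
python3 - <<'E'
from h import *
for n in("scene","top"):
    im=imaging.snapshot(n); cv2.imwrite(f"pics/{n}11.png",im[:,:,::-1])
a=cv2.imread("pics/scene11.png")
cv2.imwrite("pics/s14.png",cv2.resize(a[190:320,220:400],None,fx=4.2,fy=4.2,interpolation=cv2.INTER_CUBIC))
go((.404,.1525,.1),(.404,.1525,.02),yaw=0)
E
```

```text
t 11.3 pos [0.3332 0.3176 0.1063] yaw -0.15 tilt 0.98 F [ 0.1947 -0.4381 -0.0808] w 0.0468 j [-0.7757  0.4319 -0.1229  2.1523  0.1028  0.5456 -2.5479]
(0.404, 0.1525, 0.1) -> [0.0711 0.165  0.0052]
(0.404, 0.1525, 0.02) -> [0.0702 0.166  0.0852]
twist -0.15487803701111422
```

View pics/s14.png

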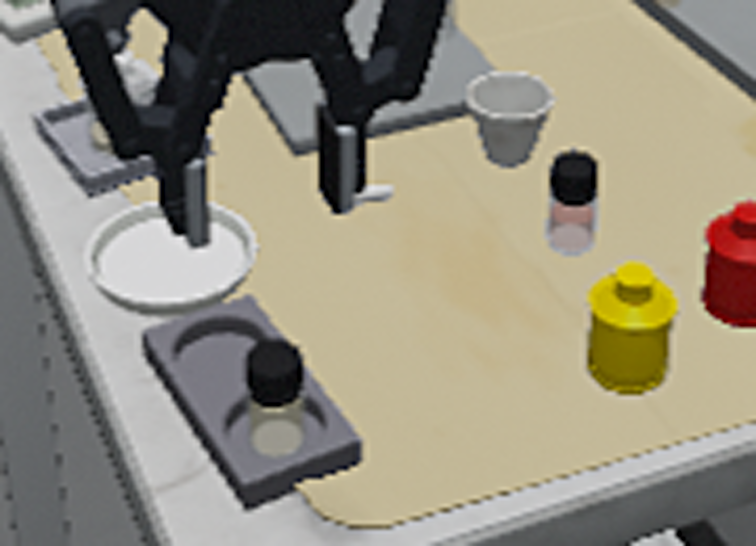

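Vial_b stands upright in the near well, at (275,395) in the crop. On to vial_a.

Request:
{"method": "apply_moves", "body": {"motion": [{"xyz": [0.01, 0.02, 0.005], "twist": 0, "gripper": -0.1}, {"xyz": [0.022, 0.052, 0.005], "twist": 0, "gripper": -0.1}, {"xyz": [0.036, 0.085, 0.005], "twist": 0, "gripper": -0.1}, {"xyz": [0.05, 0.118, 0.005], "twist": 0, "gripper": -0.1}, {"xyz": [0.062, 0.145, 0.005], "twist": 0, "gripper": -0.1}, {"xyz": [0.069, 0.161, 0.006], "twist": 0, "gripper": -0.1}, {"xyz": [0.0705, 0.1655, 0.01], "twist": 0, "gripper": -0.1}, {"xyz": [0.0705, 0.1655, 0.02], "twist": 0, "gripper": -0.1}, {"xyz": [0.0705, 0.1655, 0.02], "twist": 0, "gripper": -0.1}, {"xyz": [0.0705, 0.1655, 0.02], "twist": 0, "gripper": -0.1}]}}

```text
t: 12.13
position: [0.4025, 0.1527, 0.0843]
ee_rot: [-0.006, 1.0, -0.001, 0.005]
contact_force: [0.0, -0.7, -0.3]
grip_width: 0.0469
```

```bash
python3 - <<'E'
from h import *
im=imaging.snapshot("scene"); cv2.imwrite("pics/scene12.png",im[:,:,::-1])
a=cv2.imread("pics/scene12.png")
cv2.imwrite("pics/s15.png",cv2.resize(a[150:300,290:440],None,fx=4,fy=4,interpolation=cv2.INTER_CUBIC))
go((.404,.1525,.02),yaw=0)
E
```

```text
t 12.18 pos [0.4028 0.1529 0.0847] yaw -0.07 tilt 0.9 F [ 0.0393 -0.0349  0.2443] w 0.0467 j [-0.3639  0.4426 -0.1423  2.2413  0.1281  0.4499 -2.1792]
(0.404, 0.1525, 0.02) -> [0.0005 0.0011 0.0647]
twist -0.06842312241490416
```

View pics/s15.png

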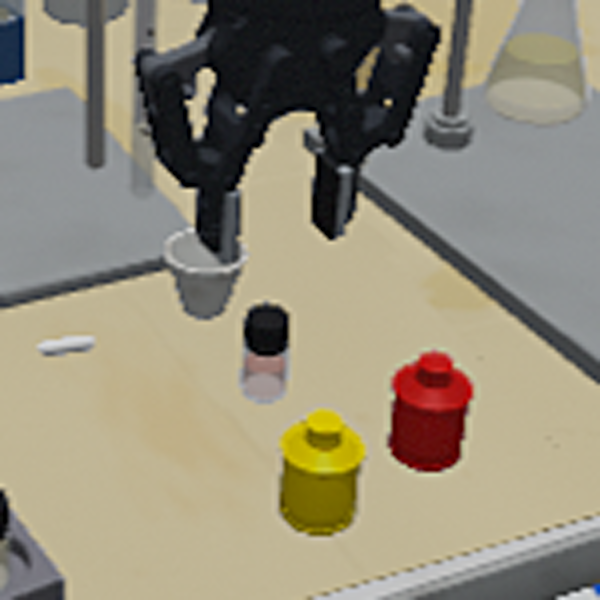

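Request:
{"method": "apply_moves", "body": {"motion": [{"xyz": [0.001, 0.001, 0.025], "twist": 0, "gripper": -0.1}, {"xyz": [0.001, 0.001, 0.045], "twist": 0, "gripper": -0.1}, {"xyz": [0.001, 0.001, 0.059], "twist": 0, "gripper": -0.1}, {"xyz": [0.001, 0.001, 0.064], "twist": 0, "gripper": -0.1}, {"xyz": [0.001, 0.001, 0.064], "twist": 0, "gripper": -0.1}, {"xyz": [0.001, 0.001, 0.064], "twist": 0, "gripper": 0.1}, {"xyz": [0.001, 0.001, 0.064], "twist": 0, "gripper": 0.25}, {"xyz": [0.001, 0.001, 0.064], "twist": 0, "gripper": 0.4}, {"xyz": [0.001, 0.001, 0.064], "twist": 0, "gripper": 0.6}, {"xyz": [0.001, 0.001, 0.064], "twist": 0, "gripper": 0.7}, {"xyz": [0.001, 0.001, 0.064], "twist": 0, "gripper": 0.7}, {"xyz": [0.001, 0.001, 0.064], "twist": 0, "gripper": 0.7}]}}

```text
t: 13.18
position: [0.405, 0.1528, 0.0216]
ee_rot: [-0.006, 1.0, -0.001, 0.006]
contact_force: [-0.6, 0.2, 7.0]
grip_width: 0.0221
```

```bash
python3 - <<'E'
from h import *
im=imaging.snapshot("scene"); cv2.imwrite("pics/scene13.png",im[:,:,::-1])
a=cv2.imread("pics/scene13.png")
cv2.imwrite("pics/s16.png",cv2.resize(a[150:300,290:440],None,fx=4,fy=4,interpolation=cv2.INTER_CUBIC))
go((.404,.1525,.1),(.383,.3225,.1),(.383,.3225,.0255),yaw=0)
E
```

```text
t 13.23 pos [0.405  0.1528 0.0216] yaw -0.08 tilt 0.99 F [-0.5612 -0.3401  6.9561] w 0.0221 j [-0.4008  0.5734 -0.0922  2.2922  0.1711  0.2651 -2.2149]
(0.404, 0.1525, 0.1) -> [-0.     -0.0006 -0.0784]
(0.383, 0.3225, 0.1) -> [-0.0212 -0.1706 -0.0766]
(0.383, 0.3225, 0.0255) -> [-0.0222 -0.1697 -0.0021]
twist -0.08063998359758477
```

View pics/s16.png

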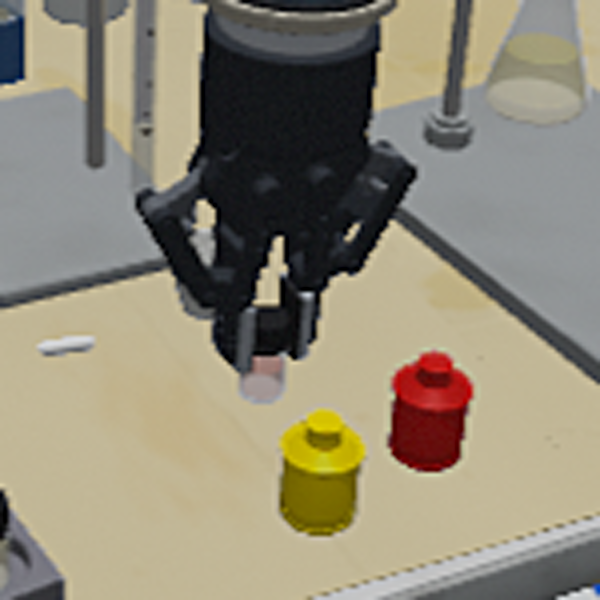

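Request:
{"method": "apply_moves", "body": {"motion": [{"xyz": [0, 0, -0.01], "twist": 0, "gripper": 0.7}, {"xyz": [0, 0, -0.035], "twist": 0, "gripper": 0.7}, {"xyz": [0, -0.01, -0.06], "twist": 0, "gripper": 0.7}, {"xyz": [-0.004, -0.035, -0.075], "twist": 0, "gripper": 0.7}, {"xyz": [-0.008, -0.068, -0.075], "twist": 0, "gripper": 0.7}, {"xyz": [-0.012, -0.1, -0.075], "twist": 0, "gripper": 0.7}, {"xyz": [-0.016, -0.132, -0.075], "twist": 0, "gripper": 0.7}, {"xyz": [-0.02, -0.158, -0.075], "twist": 0, "gripper": 0.7}, {"xyz": [-0.0215, -0.17, -0.072], "twist": 0, "gripper": 0.7}, {"xyz": [-0.0215, -0.17, -0.06], "twist": 0, "gripper": 0.7}, {"xyz": [-0.0215, -0.17, -0.05], "twist": 0, "gripper": 0.7}, {"xyz": [-0.0215, -0.17, -0.05], "twist": 0, "gripper": 0.7}]}}

```text
t: 14.23
position: [0.3824, 0.3212, 0.0722]
ee_rot: [-0.005, 1.0, -0.001, 0.005]
contact_force: [-1.2, -0.8, -0.4]
grip_width: 0.0219
```

```bash
python3 - <<'E'
from h import *
im=imaging.snapshot("scene"); cv2.imwrite("pics/scene14.png",im[:,:,::-1])
a=cv2.imread("pics/scene14.png")
cv2.imwrite("pics/s17.png",cv2.resize(a[190:320,220:350],None,fx=4.5,fy=4.5,interpolation=cv2.INTER_CUBIC))
go((.383,.3225,.0255),yaw=0)
E
```

```text
t 14.28 pos [0.3827 0.3212 0.073 ] yaw -0.1 tilt 0.88 F [ 0.6546 -0.3963  0.6019] w 0.022 j [-0.7136  0.5299 -0.1137  2.0873  0.1179  0.5149 -2.4862]
(0.383, 0.3225, 0.0255) -> [-0.0002 -0.0008  0.0475]
twist -0.09968799405241731
```

View pics/s17.png

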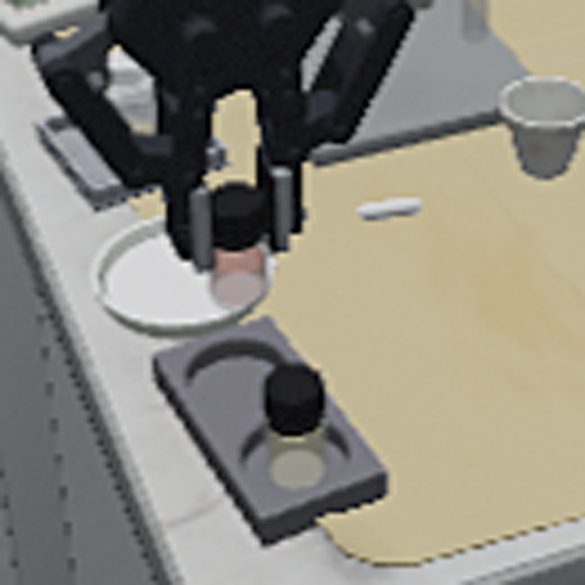

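Request:
{"method": "apply_moves", "body": {"motion": [{"xyz": [0, -0.001, 0.015], "twist": 0, "gripper": 0.7}, {"xyz": [0, -0.001, 0.03], "twist": 0, "gripper": 0.7}, {"xyz": [0, -0.001, 0.039], "twist": 0, "gripper": 0.7}, {"xyz": [0, -0.001, 0.043], "twist": 0, "gripper": 0.7}, {"xyz": [0, -0.001, 0.046], "twist": 0, "gripper": 0.7}, {"xyz": [0, -0.001, 0.0485], "twist": 0, "gripper": 0.7}, {"xyz": [0, -0.001, 0.0485], "twist": 0, "gripper": 0.7}, {"xyz": [0, -0.001, 0.0485], "twist": 0, "gripper": 0.7}]}}

```text
t: 14.95
position: [0.3837, 0.3225, 0.0253]
ee_rot: [-0.005, 1.0, -0.001, 0.006]
contact_force: [-0.3, -2.1, 4.0]
grip_width: 0.0222
```

```bash
python3 - <<'E'
from h import *
im=imaging.snapshot("scene"); cv2.imwrite("pics/scene15.png",im[:,:,::-1])
a=cv2.imread("pics/scene15.png")
cv2.imwrite("pics/s18.png",cv2.resize(a[190:320,220:350],None,fx=4.5,fy=4.5,interpolation=cv2.INTER_CUBIC))
go((.383,.3225,.0255),yaw=0)
E
```

```text
t 15.0 pos [0.3837 0.3225 0.0252] yaw -0.13 tilt 0.92 F [ 0.3036 -2.3918  6.6257] w 0.0221 j [-0.7313  0.6149 -0.0913  2.1192  0.1391  0.3969 -2.5065]
(0.383, 0.3225, 0.0255) -> [-0.0007 -0.     -0.0003]
twist -0.131193996757903
```

View pics/s18.png

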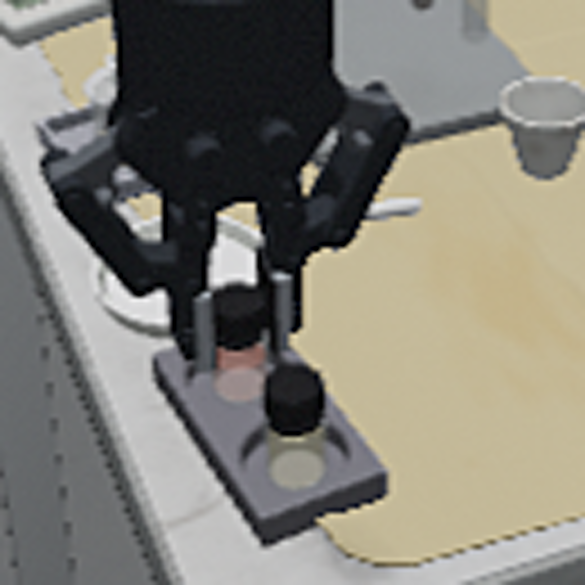

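Request:
{"method": "apply_moves", "body": {"motion": [{"xyz": [0, 0, 0], "twist": 0, "gripper": 0.4}, {"xyz": [0, 0, 0], "twist": 0, "gripper": 0.2}, {"xyz": [0, 0, 0], "twist": 0, "gripper": 0}, {"xyz": [0, 0, 0], "twist": 0, "gripper": -0.1}, {"xyz": [0, 0, 0], "twist": 0, "gripper": -0.1}, {"xyz": [0, 0, 0], "twist": 0, "gripper": -0.1}, {"xyz": [0, 0, -0.02], "twist": 0, "gripper": -0.1}, {"xyz": [0, 0, -0.05], "twist": 0, "gripper": -0.1}, {"xyz": [0, 0, -0.075], "twist": 0, "gripper": -0.3}, {"xyz": [0, 0, -0.075], "twist": 0, "gripper": -0.4}]}}

```text
t: 15.83
position: [0.3843, 0.3231, 0.1041]
ee_rot: [-0.007, 1.0, -0.001, 0.008]
contact_force: [0.2, 1.4, -0.3]
grip_width: 0.06
```

```bash
python3 - <<'E'
from h import *
for n in("scene","top"):
    im=imaging.snapshot(n); cv2.imwrite(f"pics/{n}16.png",im[:,:,::-1])
a=cv2.imread("pics/scene16.png")
cv2.imwrite("pics/s19.png",cv2.resize(a[190:320,220:400],None,fx=4.2,fy=4.2,interpolation=cv2.INTER_CUBIC))
go((.479,.147,.09),(.479,.147,.015),yaw=0)
E
```

```text
t 15.93 pos [0.3832 0.3221 0.1011] yaw -0.14 tilt 1.05 F [-0.222   0.8425 -0.495 ] w 0.0596 j [-0.7056  0.4839 -0.1249  2.0619  0.1077  0.5833 -2.4782]
(0.479, 0.147, 0.09) -> [0.096  0.175  0.0102]
(0.479, 0.147, 0.015) -> [0.095  0.1759 0.0851]
twist -0.13663531911419266
```

View pics/s19.png

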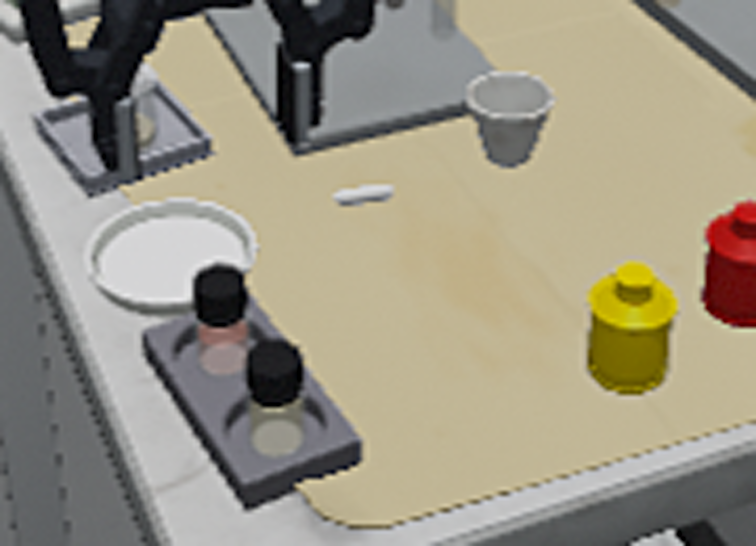

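Both vials stand in their wells, with the caps at (220,295) and (275,372) in the crop. The crucible is last.

Request:
{"method": "apply_moves", "body": {"motion": [{"xyz": [0.01, 0.025, 0.003], "twist": 0, "gripper": -0.4}, {"xyz": [0.025, 0.055, 0.006], "twist": 0, "gripper": -0.4}, {"xyz": [0.042, 0.088, 0.01], "twist": 0, "gripper": -0.4}, {"xyz": [0.06, 0.12, 0.01], "twist": 0, "gripper": -0.4}, {"xyz": [0.078, 0.147, 0.01], "twist": 0, "gripper": -0.4}, {"xyz": [0.09, 0.167, 0.01], "twist": 0, "gripper": -0.4}, {"xyz": [0.0955, 0.1755, 0.012], "twist": 0, "gripper": -0.4}, {"xyz": [0.0955, 0.1755, 0.02], "twist": 0, "gripper": -0.4}, {"xyz": [0.0955, 0.1755, 0.02], "twist": 0, "gripper": -0.4}, {"xyz": [0.0955, 0.1755, 0.02], "twist": 0, "gripper": -0.4}]}}

```text
t: 16.77
position: [0.4772, 0.1479, 0.0791]
ee_rot: [-0.006, 1.0, -0.0, 0.006]
contact_force: [-0.4, 0.2, -0.0]
grip_width: 0.0599
```

```bash
python3 - <<'E'
from h import *
im=imaging.snapshot("scene"); cv2.imwrite("pics/scene17.png",im[:,:,::-1])
a=cv2.imread("pics/scene17.png")
cv2.imwrite("pics/s20.png",cv2.resize(a[130:280,270:420],None,fx=4,fy=4,interpolation=cv2.INTER_CUBIC))
go((.479,.147,.015),yaw=0)
E
```

```text
t 16.82 pos [0.4774 0.1482 0.0795] yaw 0.01 tilt 0.99 F [-1.1372  0.3403 -0.2656] w 0.0597 j [-0.2835  0.5202 -0.1528  2.0798  0.1353  0.5347 -2.1024]
(0.479, 0.147, 0.015) -> [0.0009 0.002  0.0645]
twist 0.00968813858542869
```

View pics/s20.png

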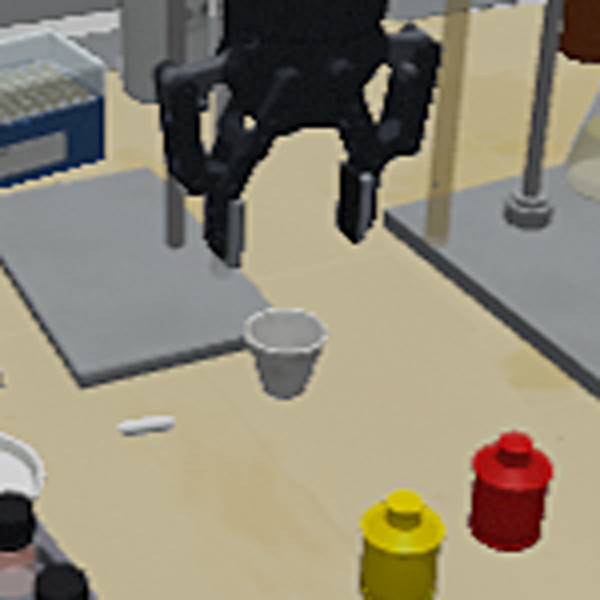

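Request:
{"method": "apply_moves", "body": {"motion": [{"xyz": [0.001, 0.002, 0.025], "twist": 0, "gripper": -0.4}, {"xyz": [0.001, 0.002, 0.045], "twist": 0, "gripper": -0.4}, {"xyz": [0.001, 0.002, 0.059], "twist": 0, "gripper": -0.4}, {"xyz": [0.001, 0.002, 0.064], "twist": 0, "gripper": -0.4}, {"xyz": [0.001, 0.002, 0.064], "twist": 0, "gripper": -0.4}, {"xyz": [0.001, 0.002, 0.064], "twist": 0, "gripper": -0.2}, {"xyz": [0.001, 0.002, 0.064], "twist": 0, "gripper": -0.1}, {"xyz": [0.001, 0.002, 0.064], "twist": 0, "gripper": 0}, {"xyz": [0.001, 0.002, 0.064], "twist": 0, "gripper": 0.1}, {"xyz": [0.001, 0.002, 0.064], "twist": 0, "gripper": 0.2}, {"xyz": [0.001, 0.002, 0.064], "twist": 0, "gripper": 0.2}, {"xyz": [0.001, 0.002, 0.064], "twist": 0, "gripper": 0.2}]}}

```text
t: 17.82
position: [0.4798, 0.1473, 0.0166]
ee_rot: [-0.007, 1.0, 0.0, 0.007]
contact_force: [-0.5, 1.0, 6.8]
grip_width: 0.0398
```

```bash
python3 - <<'E'
from h import *
im=imaging.snapshot("scene"); cv2.imwrite("pics/scene18.png",im[:,:,::-1])
a=cv2.imread("pics/scene18.png")
cv2.imwrite("pics/s21.png",cv2.resize(a[130:280,270:420],None,fx=4,fy=4,interpolation=cv2.INTER_CUBIC))
go((.479,.147,.11),(.457,.322,.1),yaw=0)
E
```

```text
t 17.87 pos [0.4798 0.1472 0.0166] yaw -0.01 tilt 1.1 F [-1.0508 -0.1564  6.803 ] w 0.0397 j [-0.3065  0.6313 -0.1175  2.1228  0.1692  0.3778 -2.1287]
(0.479, 0.147, 0.11) -> [ 0.0005 -0.001  -0.0934]
(0.457, 0.322, 0.1) -> [-0.0217 -0.1759 -0.0813]
twist -0.007239365089566421
```

View pics/s21.png

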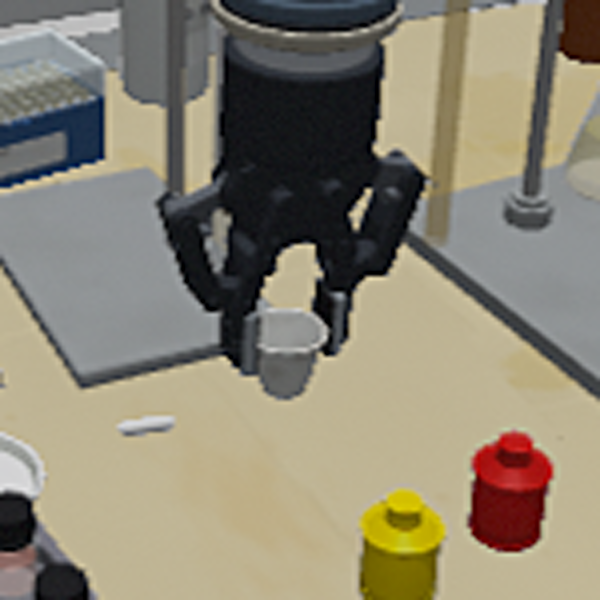

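Request:
{"method": "apply_moves", "body": {"motion": [{"xyz": [0, 0, -0.006], "twist": 0, "gripper": 0.2}, {"xyz": [0, 0, -0.02], "twist": 0, "gripper": 0.2}, {"xyz": [0, 0, -0.045], "twist": 0, "gripper": 0.2}, {"xyz": [-0.005, -0.015, -0.065], "twist": 0, "gripper": 0.2}, {"xyz": [-0.01, -0.04, -0.075], "twist": 0, "gripper": 0.2}, {"xyz": [-0.013, -0.07, -0.075], "twist": 0, "gripper": 0.2}, {"xyz": [-0.016, -0.1, -0.075], "twist": 0, "gripper": 0.2}, {"xyz": [-0.019, -0.13, -0.075], "twist": 0, "gripper": 0.2}, {"xyz": [-0.021, -0.155, -0.075], "twist": 0, "gripper": 0.2}, {"xyz": [-0.022, -0.17, -0.07], "twist": 0, "gripper": 0.2}, {"xyz": [-0.022, -0.1755, -0.06], "twist": 0, "gripper": 0.2}, {"xyz": [-0.022, -0.1755, -0.05], "twist": 0, "gripper": 0.2}]}}

```text
t: 18.87
position: [0.457, 0.3236, 0.0687]
ee_rot: [-0.007, 1.0, 0.001, 0.007]
contact_force: [0.4, 0.5, -0.7]
grip_width: 0.0395
```

```bash
python3 - <<'E'
from h import *
im=imaging.snapshot("scene"); cv2.imwrite("pics/scene19.png",im[:,:,::-1])
a=cv2.imread("pics/scene19.png")
cv2.imwrite("pics/s22.png",cv2.resize(a[160:310,200:350],None,fx=4,fy=4,interpolation=cv2.INTER_CUBIC))
go((.457,.322,.0205),yaw=0)
E
```

```text
t 18.92 pos [0.4563 0.3211 0.0664] yaw 0.02 tilt 0.96 F [-0.9338 -1.279  -1.9186] w 0.0394 j [-0.6153  0.5988 -0.1224  1.946   0.1227  0.5869 -2.388 ]
(0.457, 0.322, 0.0205) -> [ 0.0001 -0.0004  0.0459]
twist 0.0234007408942692
```

View pics/s22.png

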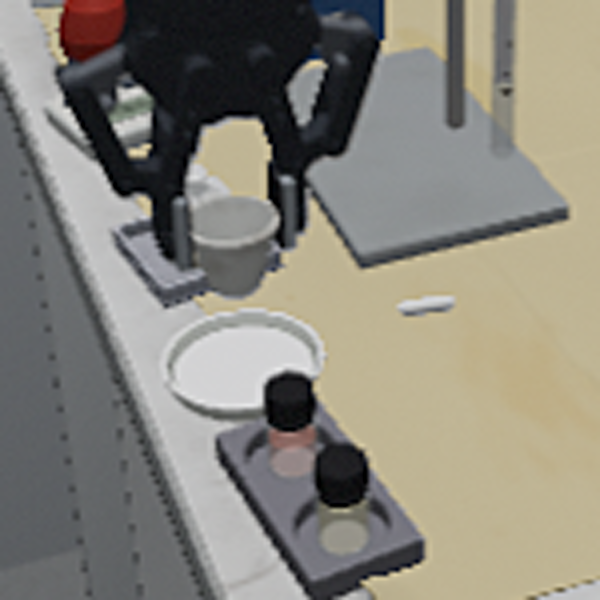

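Request:
{"method": "apply_moves", "body": {"motion": [{"xyz": [0, -0.001, 0.015], "twist": 0, "gripper": 0.2}, {"xyz": [0, -0.001, 0.028], "twist": 0, "gripper": 0.2}, {"xyz": [0, -0.001, 0.037], "twist": 0, "gripper": 0.2}, {"xyz": [0, -0.001, 0.042], "twist": 0, "gripper": 0.2}, {"xyz": [0, -0.001, 0.0445], "twist": 0, "gripper": 0.2}, {"xyz": [0, -0.001, 0.0465], "twist": 0, "gripper": 0.2}, {"xyz": [0, -0.001, 0.047], "twist": 0, "gripper": 0.2}, {"xyz": [0, -0.001, 0.047], "twist": 0, "gripper": 0.2}]}}

```text
t: 19.58
position: [0.4575, 0.3215, 0.0207]
ee_rot: [-0.006, 1.0, -0.0, 0.006]
contact_force: [-1.1, -3.6, 10.3]
grip_width: 0.0394
```

```bash
python3 - <<'E'
from h import *
im=imaging.snapshot("scene"); cv2.imwrite("pics/scene20.png",im[:,:,::-1])
a=cv2.imread("pics/scene20.png")
cv2.imwrite("pics/s23.png",cv2.resize(a[160:310,200:350],None,fx=4,fy=4,interpolation=cv2.INTER_CUBIC))
go((.457,.322,.0205),yaw=0)
E
```

```text
t 19.63 pos [0.4574 0.3215 0.0207] yaw -0.04 tilt 0.97 F [-1.2697 -4.5015  9.7906] w 0.0395 j [-0.6276  0.6713 -0.1052  1.9734  0.1402  0.4866 -2.4045]
(0.457, 0.322, 0.0205) -> [-0.0004 -0.0005  0.0002]
twist -0.04014099360341233
```

View pics/s23.png

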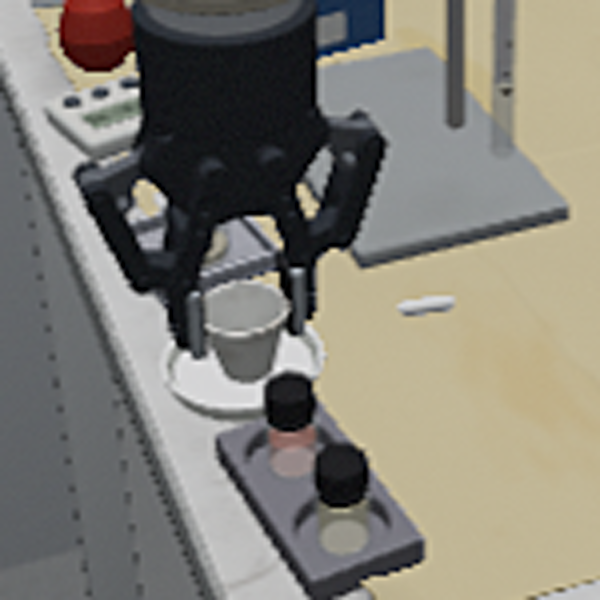

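Contact came at the expected height of 0.0207 m, so I'll release and rise.

Request:
{"method": "apply_moves", "body": {"motion": [{"xyz": [0, 0, 0], "twist": 0, "gripper": 0.03}, {"xyz": [0, 0, 0], "twist": 0, "gripper": -0.1}, {"xyz": [0, 0, 0], "twist": 0, "gripper": -0.25}, {"xyz": [0, 0, 0], "twist": 0, "gripper": -0.4}, {"xyz": [0, 0, 0], "twist": 0, "gripper": -0.4}, {"xyz": [0, 0, 0], "twist": 0, "gripper": -0.4}, {"xyz": [0, 0, -0.02], "twist": 0, "gripper": -0.4}, {"xyz": [0, 0, -0.05], "twist": 0, "gripper": -0.4}, {"xyz": [0, 0, -0.085], "twist": 0, "gripper": -0.4}, {"xyz": [-0.02, 0.03, -0.11], "twist": 0, "gripper": -0.4}, {"xyz": [-0.02, 0.06, -0.12], "twist": 0, "gripper": -0.4}, {"xyz": [-0.02, 0.09, -0.12], "twist": 0, "gripper": -0.4}]}}

```text
t: 20.63
position: [0.4358, 0.2303, 0.142]
ee_rot: [-0.007, 1.0, 0.001, 0.008]
contact_force: [1.6, -0.5, -0.1]
grip_width: 0.0596
```

Request:
{"method": "apply_moves", "body": {"motion": [{"xyz": [0, 0.035, 0], "twist": 0, "gripper": -0.4}, {"xyz": [0, 0.07, 0], "twist": 0, "gripper": -0.4}, {"xyz": [0, 0.1, 0], "twist": 0, "gripper": -0.4}, {"xyz": [0, 0.125, 0], "twist": 0, "gripper": -0.4}, {"xyz": [0, 0.14, 0], "twist": 0, "gripper": -0.4}, {"xyz": [0, 0.14, 0], "twist": 0, "gripper": -0.4}]}}

```text
t: 21.13
position: [0.4357, 0.0866, 0.14]
ee_rot: [-0.006, 1.0, -0.002, 0.008]
contact_force: [0.8, -0.3, -0.2]
grip_width: 0.0599
```

```bash
python3 - <<'E'
from h import *
for n in("scene","top"):
    im=imaging.snapshot(n); cv2.imwrite(f"pics/{n}21.png",im[:,:,::-1])
a=cv2.imread("pics/scene21.png");b=cv2.imread("pics/top21.png")
cv2.imwrite("pics/s24.png",cv2.resize(a[200:315,220:420],None,fx=4,fy=4,interpolation=cv2.INTER_CUBIC))
cv2.imwrite("pics/t24.png",cv2.resize(b[160:305,255:415],None,fx=4,fy=4,interpolation=cv2.INTER_CUBIC))
go()
E
```

```text
t 21.23 pos [0.4362 0.0902 0.1402] yaw 0.01 tilt 1.23 F [0.2727 0.1636 0.5385] w 0.0598 j [-0.1879  0.3579 -0.1532  2.1494  0.0795  0.6195 -1.9658]
```

View pics/s24.png

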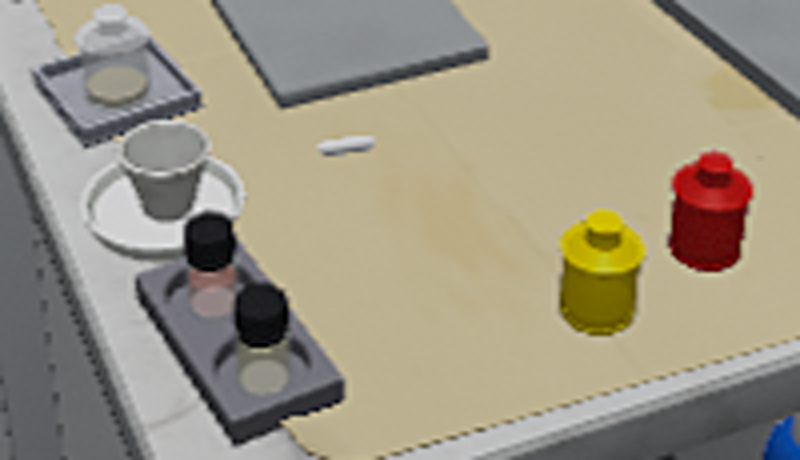

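View pics/t24.png

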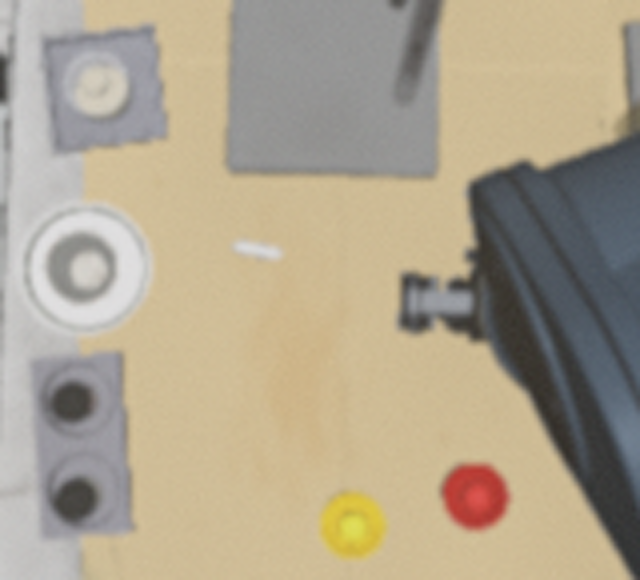

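```bash
python3 - <<'E'
from h import *
pt=lambda x,y,z:onz("top",Tp(x,y),z); ps=lambda x,y,z:onz("scene",S(x,y),z)
for f,nm,C,va,vb,cr,di,kn,tr in((pt,"top",[(33,359),(121,352),(133,530),(42,538)],(72,401),(76,496),(81,267),(87,267),(97,86),[(44,40),(153,27),(166,136),(57,152)]),
  (ps,"scene",[(137,283),(238,243),(343,382),(236,432)],(209,228),(262,300),(165,144),(163,202),(110,14),[(35,75),(147,37),(200,95),(84,130)])):
    c=np.array([f(*p,.014) for p in C]); o=c.mean(0); ax=(c[0]-c[3]+c[1]-c[2]); ax/=np.linalg.norm(ax); ay=np.array([-ax[1],ax[0]])
    for n,v in(("a",va),("b",vb)):
        d=f(*v,.050)-o; print(nm,n,d@ax,d@ay)
    print(nm,"cruc",f(*cr,.040)-f(*di,.011))
    c=np.array([f(*p,.012) for p in tr]);o=c.mean(0); print(nm,"bottle",f(*kn,.054)-o)
E
```

```text
top a 0.024299775972988928 -0.0009019797089508765
top b -0.025918553037935013 -8.184218070369214e-05
top cruc [-0.0017 -0.0007]
top bottle [-0.0054 -0.0011]
scene a 0.02554768820555031 -0.0008255933663336176
scene b -0.02547428248287597 -0.000582401014128677
scene cruc [ 0.0042 -0.0041]
scene bottle [-0.0008  0.0004]
```

All the placements are within tolerance in both views, so I'm handing in.

```bash
python3 - <<'E'
from rig import manip
print(manip.job_done()); print(manip.get_state()["t"])
E
```

```text
the job is handed in; nothing more can be done
None
the job is handed in; nothing more can be done
```

The four pieces are put away and released, and I handed the job in at about 21 s of the 112 s allowed. The hand-in gave no verdict. vial_b is in the near well, vial_a in the far well, the crucible in the round dish and the weighing bottle in the square tray.

My last check was one picture from each camera, which showed everything upright. These are the distances from each target centre:

| Item | Top camera | Scene camera | Allowed |
|---|---|---|---|
| Both vials | within 1 mm | within 1 mm | 9 mm per axis |
| Crucible | about 2 mm | about 6 mm | 16 mm |
| Weighing bottle | about 5 mm | about 1 mm | 12 mm in x and y |

- **Disagreement:** the two cameras differ by about 4 to 7 mm on the crucible and the bottle. That is more than the 2 mm calibration, probably from reading pixel positions by eye.
- **Heights:** floor contact when lowering each piece came at the expected height, within about 1 mm.
- **Forces:** the tool's force readings after each move stayed at about 10 N or less.
- **Left alone:** the stir bar and the red and yellow look-alikes sit at the same pixels as at the start. The timer is outside the final cropped pictures. It looked untouched when last visible, and nothing went near it.
- **Tool tilt:** the tool drifted to about 1.2 degrees off vertical by the end, with no visible effect on the placings.

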